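# Draw the hot block out of a leaning dry bath with its lifting rod, and cover the well

### The arm

A 6-joint arm with a two-finger parallel gripper is mounted at the origin on a cart in front of the work surface, level with it; the furniture and walls round the work are solid. World frame = base frame: x ahead of the robot, y to its left, z up, the work surface at z = 0. Lengths are in m, angles in rad, forces in N, time in s.
With the tool pointing down it reaches from about 0.25 to 0.775 m from the base axis. Payload 4 kg.
Tool frame: the origin (TCP) lies at the very end of the fingers, on their centre line; the grasp point (between the pads) lies 19 mm behind it; x points along the fingers, y is the direction in which the jaws open and shut, and the axes are right-handed (so a half turn about x gives the same grasp; the last joint's range is limited). The gripper opens to 94 mm and grips with 3 to 60 N. Pads are 16 mm wide; open, the fingers measure 119 mm over their backs; the gripper's body (75 mm by 177 mm) begins 78 mm behind the grasp point.
Start: joints at [-1.346, 0.087, 1.371, -0, 1.684, -0.103], TCP at [0.177, -0.521, 0.182] pointing down, gripper open.
Joint ranges: [-3.1, 3.1], [-0.76, 2.03], [0.27, 2.55], [-1.08, 4.22], [0.17, 2.65], [-2.57, 2.57]. Speed limits (rad/s): [2.79, 2.79, 3.14, 3.14, 3.14, 3.14].

### API

Orientations are given as [roll, pitch, yaw] about the fixed x, y, z axes, in that order (R = Rz(yaw) Ry(pitch) Rx(roll)).
In Python, from bench import robot gives the robot as it stands.
- The arm moves only by the tool carry_out, never from a script. Its argument "targets" is a list of rows, each a list of 5 numbers: the closure, from 0 (fully open) to 1 (shut), then the shift along the tool's x, y, z in cm, then the turn about the tool's x in degrees. In form: [[fingers, tx, ty, tz, turn], ...]. A call has 1 to 20 rows; each row shifts and turns the commanded pose from where the row before left it, along the tool's axes as they then stand; what a row does not reach is not made up. A row lasts 1/10 s, in which the tool goes at most 50 mm and 8.59 degrees, less where a joint would pass 70% of its speed; a pose out of reach is approached as far as the arm can. A call is refused whole if a number of a shift passes 5 or a number of a turn 8.59, either way. A call with a gripper value outside its range is refused whole. The fingers move at their own pace and stop on an object; the grip force is fixed at half the most. Time passes only in rows, so rows that do not move let the fingers close. It gives the time, the measured TCP pose, the force and the opening at its end, in the units of the state.
- robot.get_obs(): the state, without advancing time (a new reading comes with each control period).
- robot.snapshot(name): name is "scene" or "top"; returns a dict with "image" (384x512x3 uint8, red, green, blue), "camera_matrix" (3x3 intrinsics, pixels), "pose" (4x4, takes a point from camera to world coordinates). Camera axes: x right, y up, looking along -z (the intrinsics and any distortion apply to the point x, -y, -z); pixel columns grow to the right and rows downward; lengths in m; the calibration is good to about 2 mm. A picture is of the moment at which its call begins. There is no depth.
- robot.close_job(): hands the job in, once; it reports no verdict.
The state is a dict: "time": time; "joint_positions": joint angles; "qvel": joint speeds; "joint_torque": joint torques, N m; "tool_pos": TCP position; "ee_rot": TCP orientation; "wrist_force": force on the tool from outside, world axes, zero at the start; "wrist_torque": the same for the moment, N m; "width": finger opening in m.
Only numpy, scipy, OpenCV 4.12 (cv2) and the standard library are available. Lean on these libraries where they do the work, as an engineer would, in place of code of your own. Each camera call takes 0.05 s, during which the arm holds its last target. There are 200 camera calls.

### The job

The square metal block in the leaning dry bath is hot, so never touch it with the fingers: take the lifting rod from its stand, put its cross-pin through the slot in the middle of the block, turn it about a quarter turn clockwise to lock it, and draw the block straight out of its well. Set the block down gently, standing upright on the floor of the shallow tray, and let go of the rod (leave it in the block). Then slide the bath's flat cover fully over the empty well; do not disturb the vial, the dropper bottle or the timer standing about.

Things in the scene. Friction and masses are not known exactly. Their poses are not given: they have to be found in the camera images.
- bath: Fixed white dry bath, about 130 x 200 x 125 mm, on a grey stand. Origin: on the worktop under the middle of its face; own z is up, x away from the robot. Its face (106 mm along the slope, 200 mm along y) leans 25 degrees toward the robot: outward normal (-0.422, 0, 0.906) in the bath's axes. Rails 9 mm high run along y, 45 mm up and down the slope from the middle.
- well_mouth (a point): Middle of the mouth of the square well, in the plane of the face (axes are the bath's, not tilted). The well is 64 x 64 mm, 56 mm deep along the face's normal; the block stands in it with 2 mm play on each side.
- block_mid (a point): Middle of the square aluminium block, 60 x 60 x 55 mm, about 0.4 kg; own z is its axis, out of its slotted top. At the start it is in the well, so z leans 25 degrees toward the robot, and its top lies 1 mm below the face: only the rod can lift it.
- block: The same block: origin at the middle of its underside, axes as at block_mid.
- block_top (a point): Middle of the block's top. A 34 mm round opening there shows a dark steel nut, its 8 mm plate 2 mm below the top, with a through slot 31 x 10 mm, widened to 18 mm at the centre. The nut is stiff (0.6 N m) but can swivel: the slot's long direction lies anywhere within 0.6 rad either way of the block's own x. It is not measured: look, or try by touch.
- block_nut (a point): Under the slotted plate, on the block's axis, 12 mm below its top: here the rod's cross-pin has room to turn clockwise (from above) about 100 degrees from the slot, to a stop, and about 20 degrees the other way. Turned 60 to 100 degrees clockwise from the slot it is locked under the plate (2 mm of axial play).
- rod_grip (a point): Middle of the lifting rod's black handle, 54 (own x) x 14 (own y) x 36 mm (own z, along the rod's axis, up); pinch it across its 14 mm. The rod weighs 0.12 kg. At the start it stands upright in its stand, resting on its collar only.
- rod: The rod itself: origin at the middle of the underside of its collar, 58 mm down the axis from rod_grip. Collar 40 mm wide, 5 mm thick. Below it a 14 mm round shank ending in a cone, tip 28 mm below the origin. Fully in, the collar rests on the block's top; if the pin misses the slot and lies on the nut's plate, the rod stops about 16 mm higher.
- rod_pin (a point): Middle of the rod's cross-pin, 15 mm below the collar's underside, 73 mm from rod_grip: 7 mm thick, 26 mm long, parallel to the handle's long side (own x).
- rod_stand: Fixed grey block 70 x 70 x 36 mm with a 32 mm hole in which the rod stands; origin at the middle of its underside.
- red_tray: Fixed shallow tray on the clipboard, 150 (own x) x 220 (own y) x 28 mm, walls 2 mm; origin at the middle of its underside.
- tray_floor (a point): Middle of the tray's floor, 2 mm above its underside.
- cover (a joint): Position of the flat cover on its slide, m: 0 = fully over the well (end stop), grows as it opens toward the bath's +y, up to 0.105. It starts open, at 0.085 to 0.105. Friction about 2 N.
- cover_grip (a point): Middle of the cover's black grip fin: 50 mm along the slope, 10 mm thick along y, 24 mm high, its middle 18 mm above the face. The cover is 82 (slope) x 80 (y) x 4 mm, its top 6 mm above the face; own z is the face's outward normal, own y the opening direction. The fin is 28 mm from the cover's middle, on the half away from the well.
- vial_2: Bystander: yellow vial with a pale screw cap, 30 x 65 mm; origin at the middle of its underside.
- dropper_1: Bystander: dropper bottle with a black cap, 29 x 100 mm; origin at the middle of its underside.
- bench_timer: Bystander: white countdown timer, 26 x 68 x 62 mm; origin at the middle of its underside.

How it is judged:
On the way, in this order (a step that is already met when the one before it is completed fails the run):
1. the block is drawn clear of the well, hanging on the rod (z of block_mid in the frame of well_mouth above 0.03 m and contact force between rod and block above 0.5 N), for 0.1 s.
2. the block stands upright on the tray's floor and the rod is let go (angle between block_mid's own z axis and vertical below 0.1 rad and x of block_mid in the frame of tray_floor between -0.045 and 0.045 m and y of block_mid in the frame of tray_floor between -0.08 and 0.08 m and z of block_mid in the frame of tray_floor below 0.033 m and contact force between the fingers and rod below 0.2 N), for 0.2 s.
At the end, for the whole second after the job is handed in: The block stands upright (within 6 degrees) and still on the tray's floor, its middle within 45 mm (tray's x) and 80 mm (y) of the tray's middle; the rod is let go; the cover is within 5 mm of fully over the well (all of step 2 and linear speed of block below 0.02 m/s and value of joint cover below 0.005 m); the robot touches nothing.
It fails at once if the fingers touch the hot block (contact force between the fingers and block above 1 N).
It fails at once if the block is dropped (it moves at over 0.35 m/s while the rod is not held) (contact force between the fingers and rod below 0.2 N and linear speed of block above 0.35 m/s).
It fails at once if the vial, the dropper bottle or the timer is moved more than 30 mm (distance of any of vial_2, dropper_1, bench_timer from where it was at the start of the episode above 0.03 m).
It also fails if it takes over 67 s, if anything falls off the work surface, if the arm or the gripper's body presses on something with over 40 N, if the wrist force passes 120 N, or if a joint passes its speed limit or range.

## Working session

There is one attempt and no reset: what is moved stays moved. The work goes in short steps, Python scripts to look and compute and a tool call to move; the robot and the scene stay as the last step left them, time stands still between calls to the robot, and variables do not carry over. Pictures are saved under pics/ and viewed, about 8 in all and at most 12, crops included, and the job is handed in when it is done.

Besides the shell and the picture viewer there is one more tool, called by a JSON object that holds its "fn" and its "kwargs". carry_out: Moves the arm, as the interface text tells. Its arguments: {"type":"object","properties":{"targets":{"type":"array","items":{"type":"array","items":{"type":"number"}}}},"required":["targets"]}

```bash
ls; mkdir -p pics
cat > h.py <<'E'
import numpy as np, cv2
from bench import robot
def snap(n,f=None):
    s=robot.snapshot(n); 
    if f: cv2.imwrite('pics/'+f,s['image'][...,::-1])
    return s
def ray(s,u,v):
    K=s['camera_matrix'];P=s['pose']
    d=np.linalg.inv(K)@[u,v,1]; d=np.array([d[0],-d[1],-d[2]])
    d=P[:3,:3]@d; return P[:3,3],d/np.linalg.norm(d)
def plane(s,u,v,z):
    o,d=ray(s,u,v); return o+d*(z-o[2])/d[2]
def tri(s1,p1,s2,p2):
    o1,d1=ray(s1,*p1);o2,d2=ray(s2,*p2)
    t=np.linalg.lstsq(np.c_[d1,-d2],o2-o1,rcond=None)[0]
    a=o1+t[0]*d1;b=o2+t[1]*d2
    return (a+b)/2,np.linalg.norm(a-b)
def proj(s,X):
    P=s['pose'];c=P[:3,:3].T@(np.array(X)-P[:3,3]);c=np.array([c[0],-c[1],-c[2]])
    p=s['camera_matrix']@c;return p[:2]/p[2]
E
python3 - <<'E'
from h import *
a=snap('scene');b=snap('top')
for n,s in (('scene',a),('top',b)):
    print(n,s['pose'].round(3).tolist(),s['camera_matrix'].round(1).tolist())
    cv2.imwrite(f'pics/{n}0.png',cv2.resize(s['image'][...,::-1],(800,600),interpolation=cv2.INTER_CUBIC))
print(robot.get_obs())
E
```

```text
pics
scene [[-0.899, 0.179, -0.4, 0.087], [-0.437, -0.416, 0.797, 1.001], [-0.023, 0.891, 0.453, 0.654], [0.0, 0.0, 0.0, 1.0]] [[371.0, 0.0, 256.5], [0.0, 371.0, 188.4], [0.0, 0.0, 1.0]]
top [[-0.023, 0.996, -0.081, 0.476], [-1.0, -0.023, -0.005, -0.014], [-0.007, 0.08, 0.997, 1.118], [0.0, 0.0, 0.0, 1.0]] [[369.1, 0.0, 262.2], [0.0, 369.1, 187.2], [0.0, 0.0, 1.0]]
{'time': 0.1, 'joint_positions': array([-1.34612316e+00,  8.78717529e-02,  1.37207947e+00, -1.64063235e-05,
        1.68360005e+00, -1.03065180e-01]), 'qvel': array([ 0.00011058, -0.00095146, -0.00432116, -0.00182961, -0.00073308,
        0.00188193]), 'joint_torque': array([ 2.07704958e-03, -3.41250479e+01, -3.03303266e+01,  7.19331927e-02,
        3.03717703e-02, -8.99475958e-05]), 'tool_pos': array([ 0.17693471, -0.52019871,  0.18123837]), 'ee_rot': array([-1.66553664,  1.56883764,  1.80379253]), 'wrist_force': array([-0.53957878, -0.06333239,  0.48791777]), 'wrist_torque': array([-0.01604307,  0.02316664,  0.01715652]), 'width': 0.09420620278107082}
```

View pics/scene0.png

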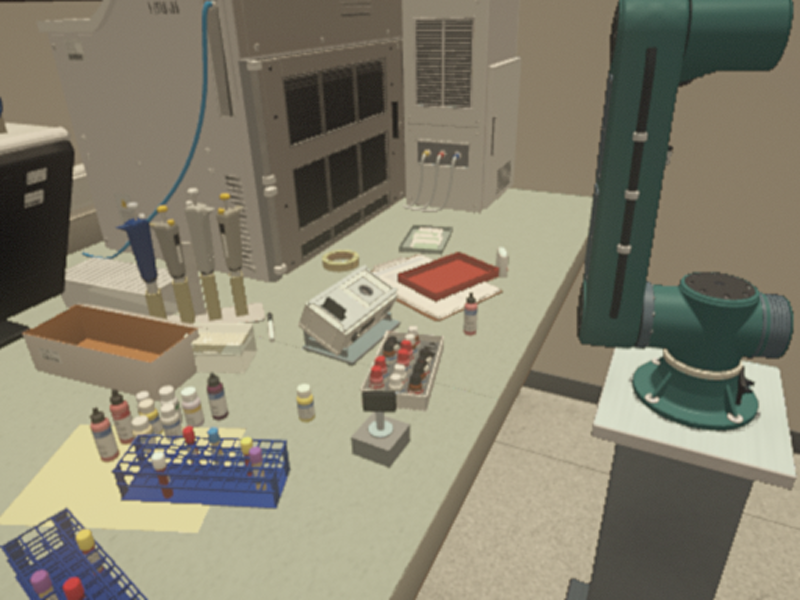

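View pics/top0.png

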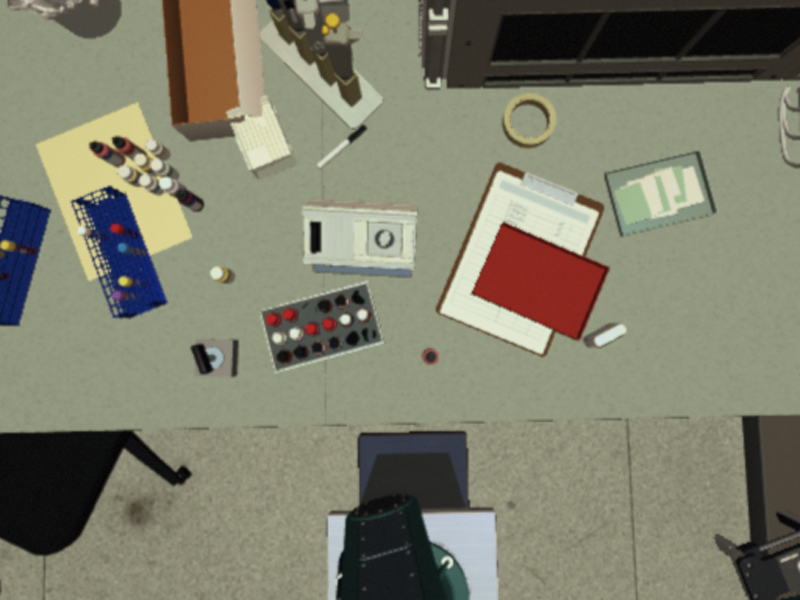

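The scene view shows the rod in its stand (380,420), bath (350,310), tray (448,275), dropper (470,315), vial (305,400) and timer (502,262). In the top view these are rod (208,358), bath (360,240), fin (316,237), nut (384,239) and tray (540,281). I'll zoom in next.

Run:
```python
from h import *
a=snap('scene','a.png')['image'];b=snap('top','b.png')['image']
def c(i,x,y,w,h): return cv2.resize(i[y:y+h,x:x+w,::-1],(400,300),interpolation=cv2.INTER_CUBIC)
im=np.vstack([np.hstack([c(b,190,120,80,60),c(b,110,200,60,45)]),np.hstack([c(a,190,165,80,60),c(a,215,240,60,60)])])
cv2.imwrite('pics/crop1.png',im)
for i,n in((a,'scene'),(b,'top')):
    hsv=cv2.cvtColor(i,cv2.COLOR_RGB2HSV)
    m=((hsv[...,0]<8)|(hsv[...,0]>172))&(hsv[...,1]>150)&(hsv[...,2]>60)
    cs,_=cv2.findContours(m.astype(np.uint8),cv2.RETR_EXTERNAL,cv2.CHAIN_APPROX_NONE)
    k=max(cs,key=cv2.contourArea); print(n,cv2.contourArea(k),cv2.minAreaRect(k),cv2.approxPolyDP(k,4,True).reshape(-1,2).tolist())
```

```text
scene 506.5 ((286.7372741699219, 175.82440185546875), (15.429855346679688, 48.41246795654297), 68.74949645996094) [[312, 174], [292, 166], [262, 179], [279, 187]]
top 3536.0 ((345.4741516113281, 179.56036376953125), (74.05683898925781, 50.29037094116211), 23.198589324951172) [[322, 143], [303, 187], [370, 216], [388, 171]]
```

View pics/crop1.png

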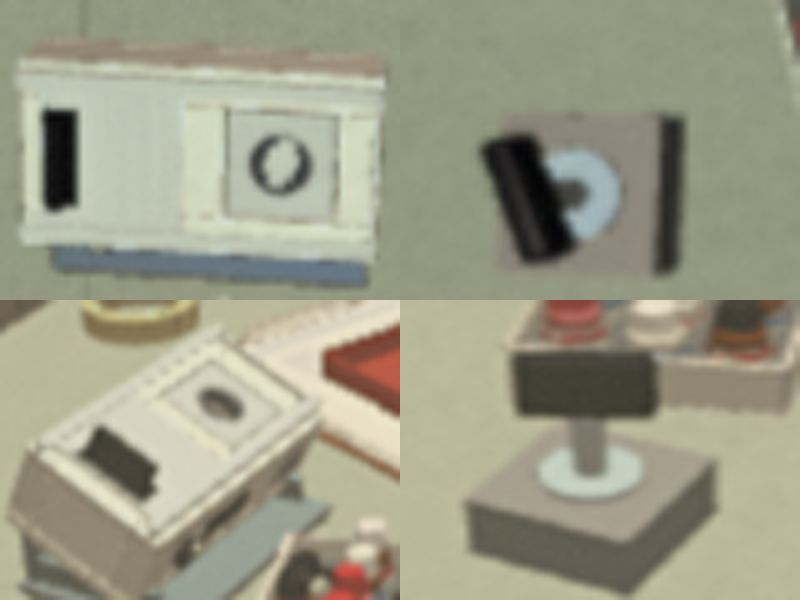

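Crop shows, in full-image pixels: nut at (246,153) and fin at (202,152) in top; rod handle around (129,239) with its collar lower right in top, handle in scene at about (242,256). Now the measurements.

Run:
```python
from h import *
a=snap('scene');b=snap('top')
def dark(s,x0,y0,x1,y1,t):
    g=cv2.cvtColor(s['image'],cv2.COLOR_RGB2GRAY)[y0:y1,x0:x1]
    m=(g<t).astype(np.uint8); n,l,st,ce=cv2.connectedComponentsWithStats(m)
    k=1+np.argmax(st[1:,4]); mm=(l==k).astype(np.uint8)
    c=max(cv2.findContours(mm,cv2.RETR_EXTERNAL,cv2.CHAIN_APPROX_NONE)[0],key=cv2.contourArea)
    r=cv2.minAreaRect(c); bx=cv2.boxPoints(r)+[x0,y0]
    return ce[k]+[x0,y0],st[k],bx
out={}
for nm,s,boxes in(('top',b,{'handle':(118,212,140,245),'fin':(194,138,210,166)}),('scene',a,{'handle':(226,245,258,262),'fin':(203,186,224,206)})):
    for k,bx in boxes.items():
        c,st,q=dark(s,*bx,70); out[nm,k]=c; print(nm,k,c.round(1),st,q.round(1).tolist())
for k in('handle','fin'):
    p,e=tri(a,out['scene',k],b,out['top',k]); print(k,p.round(4),e.round(4))
# bath nut
print('nut tri',tri(a,(234,165+ (404-300)/5),b,(246.3,153)))
# tray corners top rim z~.028+?
for u,v in([322,143],[303,187],[370,216],[388,171]): print('tray',plane(b,u,v,.03).round(4))
for u,v in([312,174],[292,166],[262,179],[279,187]): print('trayS',plane(a,u,v,.03).round(4))
i=b['image'][138:168,230:262,::-1]; j=a['image'][176:196,222:246,::-1]
cv2.imwrite('pics/nut.png',np.hstack([cv2.resize(i,(400,375),interpolation=cv2.INTER_CUBIC),cv2.resize(j,(400,375),interpolation=cv2.INTER_CUBIC)]))
```

```text
top handle [129.  229.2] [  4   8  14  19 160] [[121.7, 221.5], [131.4, 218.0], [138.0, 236.2], [128.3, 239.7]]
top fin [201.5 151.3] [  5   4   6  20 115] [[199.0, 142.0], [204.0, 142.0], [204.0, 161.0], [199.0, 161.0]]
scene handle [242.5 256.8] [  7   6  20  11 188] [[233.0, 261.0], [233.0, 251.0], [252.0, 251.0], [252.0, 261.0]]
scene fin [213.6 197.1] [ 4  6 13 12 70] [[206.7, 195.2], [209.7, 191.1], [221.0, 199.2], [218.1, 203.3]]
handle [0.4511 0.3619 0.0939] 0.0001
fin [0.6606 0.1558 0.1131] 0.0006
nut tri (array([0.65639524, 0.03343129, 0.09668836]), np.float64(0.0011973738833559431))
tray [ 0.6923 -0.1902  0.03  ]
tray [ 0.562  -0.1294  0.03  ]
tray [ 0.4721 -0.323   0.03  ]
tray [ 0.6036 -0.3824  0.03  ]
trayS [ 0.4897 -0.2981  0.03  ]
trayS [ 0.5916 -0.3417  0.03  ]
trayS [ 0.6534 -0.1779  0.03  ]
trayS [ 0.5656 -0.1401  0.03  ]
```

View pics/nut.png

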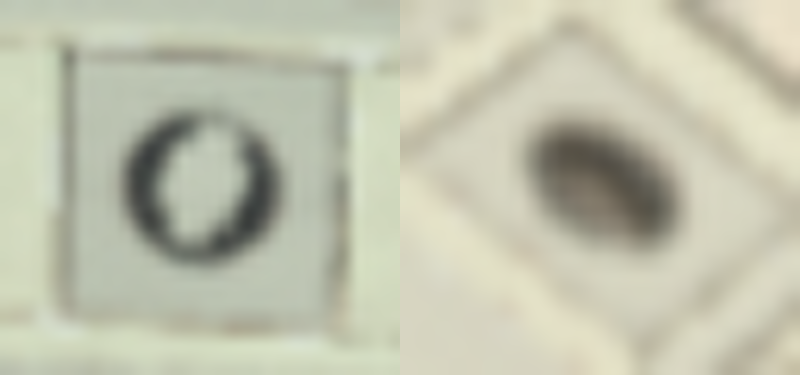

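Run:
```python
from h import *
a=snap('scene');b=snap('top')
def seg(s,x0,y0,x1,y1,L):
    g=cv2.cvtColor(s['image'],cv2.COLOR_RGB2GRAY)[y0:y1,x0:x1]
    ls=cv2.createLineSegmentDetector(cv2.LSD_REFINE_ADV).detect(np.ascontiguousarray(g))[0][:,0]
    for l in ls:
        if np.hypot(l[2]-l[0],l[3]-l[1])<L: continue
        p,q=plane(s,l[0]+x0,l[1]+y0,.1),plane(s,l[2]+x0,l[3]+y0,.1); d=p-q
        d*=np.sign(d[1]) if abs(d[1])>abs(d[0]) else np.sign(d[0])
        ang=np.arctan2(-d[0],d[1]) if abs(d[1])>abs(d[0]) else np.arctan2(d[1],d[0])
        print((l+[x0,y0,x0,y0]).round(1).tolist(),'yaw',ang.round(3),'len',np.linalg.norm(d).round(3),p[:2].round(4),q[:2].round(4))
print('bath top');seg(b,185,120,275,182,15)
print('bath scene');seg(a,188,165,262,235,18)
print('stand top');seg(b,110,208,160,248,8)
# nut: dark mask moments mapped on face plane
o=np.array([.6564,.0334,.0967]);th=np.radians(25)
for yaw in(-.06,-.08,-.10):
  ex=np.array([np.cos(yaw)*np.cos(th),np.sin(yaw)*np.cos(th),np.sin(th)]);ey=np.array([-np.sin(yaw),np.cos(yaw),0]);n=np.cross(ex,ey)
  P=[]
  K=8;pat=cv2.resize(b['image'][140:168,230:262],None,fx=K,fy=K,interpolation=cv2.INTER_CUBIC)
  g=cv2.cvtColor(pat,cv2.COLOR_RGB2GRAY).astype(float)
  for i in range(0,g.shape[0],2):
    for j in range(0,g.shape[1],2):
      O,d=ray(b,230+(j+.5)/K-.5,140+(i+.5)/K-.5);X=O+d*((o-O)@n)/(d@n)-o;P.append((X@ex,X@ey,g[i,j]))
  P=np.array(P);r=P[:,:2]; w=np.clip(130-P[:,2],0,None)*(np.hypot(*(r.T))<.024)
  c=(r*w[:,None]).sum(0)/w.sum(); q=r-c
  w*=np.hypot(*q.T)<.019
  M=(q.T*w)@q/w.sum();ev,V=np.linalg.eigh(M);v=V[:,0];v*=np.sign(v[0])
  print('yaw',yaw,'centre',c.round(4),'world',(o+c[0]*ex+c[1]*ey).round(4),'slot angle in block',np.arctan2(v[1],v[0]).round(3),np.sqrt(ev).round(4))
```

```text
bath top
[198.2, 161.9, 198.0, 141.9] yaw 0.005 len 0.056 [0.6335 0.1674] [0.69   0.1677]
[204.8, 141.9, 204.9, 160.6] yaw -0.01 len 0.053 [0.6895 0.1484] [0.6366 0.1489]
[194.4, 168.0, 263.2, 171.1] yaw -0.069 len 0.191 [0.6164 0.1782] [ 0.6033 -0.0128]
[193.1, 131.8, 194.3, 166.8] yaw 0.026 len 0.099 [0.7189 0.1811] [0.6198 0.1786]
[265.6, 134.5, 194.4, 130.9] yaw -0.077 len 0.2 [ 0.7062 -0.0221] [0.7215 0.1775]
[263.4, 170.6, 265.4, 136.8] yaw -0.081 len 0.095 [ 0.6048 -0.0136] [ 0.6998 -0.0214]
[256.9, 164.6, 235.5, 163.3] yaw -0.084 len 0.06 [0.6219 0.0041] [0.627  0.0635]
[257.6, 143.1, 257.5, 163.1] yaw -0.029 len 0.056 [0.6824 0.0009] [0.626  0.0025]
[220.7, 175.4, 201.9, 174.1] yaw -0.094 len 0.053 [0.594  0.1053] [0.599  0.1576]
[233.1, 160.7, 234.0, 140.7] yaw -0.06 len 0.057 [0.6345 0.0701] [0.691  0.0667]
[260.7, 177.5, 229.3, 175.9] yaw -0.073 len 0.087 [ 0.5857 -0.0055] [0.5921 0.0815]
[238.1, 140.4, 255.7, 141.8] yaw -0.1 len 0.049 [0.6913 0.0552] [0.6864 0.006 ]
[236.0, 143.1, 235.6, 160.6] yaw -0.041 len 0.049 [0.6839 0.0612] [0.6345 0.0632]
[223.2, 136.3, 195.6, 13
[... 928 characters left out ...]
.7] yaw 0.287 len 0.027 [0.4762 0.3573] [0.4498 0.3496]
[127.9, 237.3, 122.1, 223.0] yaw 0.394 len 0.042 [0.4294 0.3626] [0.4686 0.3789]
[122.3, 220.8, 129.9, 217.3] yaw 0.418 len 0.023 [0.4746 0.3782] [0.4839 0.3573]
[152.2, 217.3, 151.4, 238.7] yaw -0.037 len 0.058 [0.4823 0.2957] [0.4241 0.2979]
[147.3, 238.7, 148.4, 217.5] yaw -0.05 len 0.058 [0.4242 0.3092] [0.4823 0.3063]
yaw -0.06 centre [-0.0007  0.0024] world [0.6559 0.0359 0.0964] slot angle in block -0.286 [0.0077 0.0116]
yaw -0.08 centre [-0.0008  0.0024] world [0.6559 0.0359 0.0964] slot angle in block -0.264 [0.0077 0.0116]
yaw -0.1 centre [-0.0008  0.0024] world [0.6559 0.0359 0.0964] slot angle in block -0.242 [0.0077 0.0116]
```

```bash
cat >> h.py <<'E'
from scipy.spatial.transform import Rotation as Ro
def st():
    o=robot.get_obs();R=Ro.from_euler('xyz',o['ee_rot']).as_matrix()
    print('t',round(o['time'],2),'q',o['joint_positions'].round(3).tolist(),'tcp',o['tool_pos'].round(4).tolist(),'w',round(o['width'],4),'F',o['wrist_force'].round(1).tolist(),'M',o['wrist_torque'].round(2).tolist())
    print(R.round(3).tolist()); return o,R
E
python3 - <<'E'
from h import *
o,R=st()
q=o['joint_positions'];yy=np.arctan2(R[1,1],R[0,1]);print('tool y yaw',yy,'j1',q[0],'j6',q[5])
print('tray centre', np.mean([plane(robot.snapshot('top') ,u,v,.029) for u,v in([322,143],[303,187],[370,216],[388,171])],0))
E
```

```text
t 0.4 q [-1.346, 0.087, 1.371, 0.0, 1.684, -0.103] tcp [0.1771, -0.5206, 0.1821] w 0.0938 F [0.3, 1.4, 0.1] M [-0.04, -0.0, 0.0]
[[-0.0, 0.322, -0.947], [0.0, -0.947, -0.322], [-1.0, -0.0, -0.0]]
tool y yaw -1.2429953261546849 j1 -1.3460793795975259 j6 -0.10308034943872575
tray centre [ 0.58257547 -0.25645788  0.029     ]
```

{"fn": "carry_out", "kwargs": {"targets": [[0,-0.3,-3.94,-2.86,0],[0,-0.3,-3.94,-2.86,0],[0,-0.3,-3.94,-2.86,0],[0,-0.3,-3.94,-2.86,0],[0,-0.3,-3.94,-2.86,0],[0,-0.3,-3.94,-2.86,0],[0,-0.3,-3.94,-2.86,0],[0,-0.3,-3.94,-2.86,0],[0,-0.3,-3.94,-2.86,0],[0,-0.3,-3.94,-2.86,0],[0,-0.3,-3.94,-2.86,0],[0,-0.3,-3.94,-2.86,0],[0,-0.3,-3.94,-2.86,0],[0,-0.3,-3.94,-2.86,0],[0,-0.3,-3.94,-2.86,0],[0,-0.3,-3.94,-2.86,0],[0,-0.3,-3.94,-2.86,0],[0,-0.3,-3.94,-2.86,0],[0,-0.3,-3.94,-2.86,0]]}}

```text
time: 2.5
tool_pos: [0.4507, 0.3651, 0.2394]
ee_rot: [2.728, 1.57, -0.085]
wrist_force: [0.3, -1.0, 1.1]
width: 0.094
```

{"fn": "carry_out", "kwargs": {"targets": [[0,0,0,0,-8.59],[0,0,0,0,-8.59],[0,0,0,0,-8.59],[0,0,0,0,-8.59],[0,0,0,0,-8.59],[0,0,0,0,-8.59],[0,0,0,0,-8.59],[0,0,0,0,-8.59],[0,0,0,0,-8.59],[0,0,0,0,-8.59],[0,0,0,0,-8.59],[0,0,0,0,-8.59],[0,0,0,0,-8.59],[0,0,0,0,-8.59],[0,0,0,0,-8.59],[0,0,0,0,-8.59],[0,0,0,0,-8.59],[0,0,0,0,-8.59],[0,0,0,0,-8.59],[0,0,0,0,-8.59]]}}

```text
time: 4.5
tool_pos: [0.4505, 0.363, 0.2392]
ee_rot: [-1.388, 1.571, -1.197]
wrist_force: [-0.4, -1.0, -0.5]
width: 0.0937
```

```bash
python3 -c "
from h import *
o,R=st();print('yaw',np.arctan2(R[1,1],R[0,1]), 'delta tool', 100*R.T@(np.array([.4511,.3619,.075])-o['tool_pos']))"
```

```text
t 4.5 q [0.58, 0.148, 1.192, -0.0, 1.802, -1.181] tcp [0.4505, 0.363, 0.2392] w 0.0937 F [-0.4, -1.0, -0.5] M [0.08, -0.07, -0.01]
[[0.0, -0.19, 0.982], [-0.0, 0.982, 0.19], [-1.0, -0.0, 0.0]]
yaw 1.7616542524125198 delta tool [16.42448607 -0.11445822  0.03603377]
```

{"fn": "carry_out", "kwargs": {"targets": [[0,0,1.87,3.54,0],[0,0,1.87,3.54,0],[0,0,1.87,3.54,0],[0,0,1.87,3.54,0],[0,0,1.87,3.54,0],[0,0,1.87,3.54,0],[0,0,1.87,3.54,0]]}}

```text
time: 5.2
tool_pos: [0.646, 0.5181, 0.2043]
ee_rot: [3.033, 1.567, -3.066]
wrist_force: [1.3, 0.6, -2.9]
width: 0.0939
```

```bash
python3 -c "
from h import *
o,R=st();print(np.hypot(*o['tool_pos'][:2]))"
```

```text
t 5.2 q [0.607, 0.835, 0.291, 0.002, 2.019, -1.148] tcp [0.646, 0.5181, 0.2043] w 0.0939 F [1.3, 0.6, -2.9] M [0.09, -0.17, 0.03]
[[-0.004, -0.184, 0.983], [-0.0, 0.983, 0.184], [-1.0, 0.0, -0.004]]
0.8281316051948672
```

{"fn": "carry_out", "kwargs": {"targets": [[0,-4,1,2,0],[0,-4,1,2,0],[0,-4,1,2,0]]}}

```text
time: 5.5
tool_pos: [0.6378, 0.5091, 0.2973]
ee_rot: [0.491, 1.469, 0.676]
wrist_force: [-0.5, -0.1, 0.8]
width: 0.094
```

```bash
python3 -c "
from h import *
o,R=st();print(np.hypot(*o['tool_pos'][:2]))"
```

```text
t 5.5 q [0.601, 0.731, 0.275, 0.009, 2.034, -1.151] tcp [0.6378, 0.5091, 0.2973] w 0.094 F [-0.5, -0.1, 0.8] M [0.05, -0.09, -0.02]
[[0.079, -0.186, 0.979], [0.064, 0.981, 0.181], [-0.995, 0.048, 0.09]]
0.8160694899742953
```

{"fn": "carry_out", "kwargs": {"targets": [[0,0,-1.8,-3.5,0],[0,0,-1.8,-3.5,0],[0,0,-1.8,-3.5,0]]}}

```text
time: 5.8
tool_pos: [0.5478, 0.4392, 0.2863]
ee_rot: [0.49, 1.468, 0.674]
wrist_force: [0.1, -0.1, 0.0]
width: 0.0936
```

```bash
python3 -c "
from h import *
o,R=st();print(np.hypot(*o['tool_pos'][:2]))"
```

```text
t 5.8 q [0.59, 0.361, 0.842, 0.009, 1.835, -1.162] tcp [0.5478, 0.4392, 0.2863] w 0.0936 F [0.1, -0.1, 0.0] M [0.04, -0.07, 0.01]
[[0.08, -0.186, 0.979], [0.064, 0.981, 0.181], [-0.995, 0.048, 0.091]]
0.7021677682547031
```

```bash
cat > kin.py <<'E'
import numpy as np
from scipy.optimize import least_squares
D=[([-1.346,.087,1.371,0,1.684,-.103],[.1771,-.5206,.1821]),([.58,.148,1.192,0,1.802,-1.181],[.4505,.363,.2392]),
([.607,.835,.291,.002,2.019,-1.148],[.646,.5181,.2043]),([.601,.731,.275,.009,2.034,-1.151],[.6378,.5091,.2973]),([.59,.361,.842,.009,1.835,-1.162],[.5478,.4392,.2863])]
def fk(q,p):
    d,r0,h,L1,L2,a,L3=p
    s=q[1]+q[2];t=s+q[4]
    r=r0+L1*np.sin(q[1])+L2*np.sin(s+a)+L3*np.sin(t);z=h+L1*np.cos(q[1])+L2*np.cos(s+a)+L3*np.cos(t)
    c,n=np.cos(q[0]),np.sin(q[0]);return np.array([r*c-d*n,r*n+d*c,z])
f=lambda p:np.concatenate([fk(q,p)-x for q,x in D]+[[1e-3*(p[1]),1e-3*p[5]]])
S=least_squares(f,[.055,0,.3,.4,.4,0,.2]); p=S.x
E
python3 - <<'E'
from kin import *
print(p.round(4),np.abs(S.fun).max())
lim=[(-.76,2.03),(.27,2.55),(.17,2.65)]
# feasible region for tilt sum: z-range and r-range
for tilt in(0,5.8,25):
  s=np.pi-np.radians(tilt); 
  for z in(.1,.2,.3,.4,.5):
    R=[]
    for a in np.linspace(*lim[0],250):
      for b in np.linspace(*lim[1],200):
        c=s-a-b
        if lim[2][0]<=c<=lim[2][1]:
          x=fk([0,a,b,0,c],p)
          if abs(x[2]-z)<.006: R.append((x[0],a,b,c))
    if R:
      lo,hi=min(R),max(R);print(tilt,z,'min',np.round(lo,2),'max',np.round(hi,2))
E
```

```text
[0.058  0.0011 0.1511 0.4482 0.509  0.2022 0.3699] 0.0017492239280161304
0 0.1 min [ 0.2  -0.76  2.15  1.75] max [0.87 0.97 0.28 1.89]
0 0.2 min [ 0.19 -0.76  1.93  1.97] max [0.83 0.85 0.27 2.02]
0 0.3 min [ 0.16 -0.76  1.73  2.18] max [0.77 0.73 0.27 2.14]
0 0.4 min [ 0.11 -0.76  1.51  2.39] max [0.7  0.6  0.27 2.28]
0 0.5 min [ 0.02 -0.76  1.26  2.65] max [0.6  0.44 0.28 2.42]
5.8 0.1 min [ 0.24 -0.76  2.15  1.65] max [0.92 0.98 0.27 1.79]
5.8 0.2 min [ 0.23 -0.76  1.94  1.86] max [0.87 0.85 0.28 1.91]
5.8 0.3 min [ 0.2  -0.76  1.74  2.06] max [0.81 0.73 0.28 2.03]
5.8 0.4 min [ 0.14 -0.76  1.51  2.29] max [0.74 0.6  0.28 2.16]
5.8 0.5 min [ 0.05 -0.76  1.23  2.57] max [0.64 0.45 0.27 2.32]
25 0.1 min [ 0.36 -0.76  2.22  1.25] max [1.04 1.01 0.27 1.42]
25 0.2 min [ 0.35 -0.76  2.    1.47] max [1.01 0.9  0.27 1.54]
25 0.3 min [ 0.33 -0.76  1.81  1.66] max [0.95 0.78 0.27 1.66]
25 0.4 min [ 0.28 -0.76  1.59  1.88] max [0.88 0.64 0.28 1.78]
25 0.5 min [ 0.21 -0.76  1.34  2.13] max [0.79 0.49 0.28 1.93]
```

{"fn": "carry_out", "kwargs": {"targets": [[0,-0.5,-2.3,-4.3,0],[0,-0.5,-2.3,-4.3,0],[0,-0.5,-2.3,-4.3,0],[0,-0.5,-2.3,-4.3,0],[0,-0.5,-2.3,-4.3,0],[0,-0.5,-2.3,-4.3,0],[0,-0.5,-2.3,-4.3,0],[0,-0.5,-2.3,-4.3,0],[0,-0.5,-2.3,-4.3,0],[0,-0.5,-2.3,-4.3,0],[0,-0.5,-2.3,-4.3,0]]}}

```text
time: 6.9
tool_pos: [0.1537, 0.1231, 0.2979]
ee_rot: [0.527, 1.51, 0.709]
wrist_force: [0.9, -0.2, 0.2]
width: 0.0939
```

```bash
python3 -c "
from h import *
o,R=st();print(np.hypot(*o['tool_pos'][:2]))"
```

```text
t 6.9 q [0.34, -0.755, 1.742, 0.025, 2.098, -1.4] tcp [0.1537, 0.1231, 0.2979] w 0.0939 F [0.9, -0.2, 0.2] M [0.09, -0.09, 0.0]
[[0.046, -0.183, 0.982], [0.039, 0.983, 0.181], [-0.998, 0.03, 0.052]]
0.19687052596954685
```

{"fn": "carry_out", "kwargs": {"targets": [[0,-0.3,-2.3,-4.3,0],[0,-0.2,-2.3,-4.3,0]]}}

```text
time: 7.1
tool_pos: [0.1271, 0.102, 0.3289]
ee_rot: [0.464, 1.564, 0.649]
wrist_force: [0.5, -0.0, -0.5]
width: 0.094
```

```bash
python3 -c "
from h import *
o,R=st();print(np.hypot(*o['tool_pos'][:2]))"
```

```text
t 7.1 q [0.316, -0.756, 1.674, 0.003, 2.217, -1.437] tcp [0.1271, 0.102, 0.3289] w 0.094 F [0.5, -0.0, -0.5] M [0.03, -0.17, 0.01]
[[0.006, -0.183, 0.983], [0.004, 0.983, 0.183], [-1.0, 0.003, 0.006]]
0.16296935028276974
```

{"fn": "carry_out", "kwargs": {"targets": [[0,1.43,2.18,4.07,0],[0,1.43,2.18,4.07,0],[0,1.43,2.18,4.07,0],[0,1.43,2.18,4.07,0],[0,1.43,2.18,4.07,0],[0,1.43,2.18,4.07,0],[0,1.43,2.18,4.07,0],[0,1.43,2.18,4.07,0],[0,1.43,2.18,4.07,0],[0,0,0,0,-5.75],[0,0,0,0,-5.75],[0,0,0,0,0]]}}

```text
time: 8.3
tool_pos: [0.4529, 0.3634, 0.2023]
ee_rot: [0.275, 1.564, 0.66]
wrist_force: [0.3, -0.9, 0.1]
width: 0.0942
```

```bash
python3 -c "
from h import *
o,R=st();print('yaw',np.arctan2(R[1,1],R[0,1]), 'delta tool', 100*R.T@(np.array([.4511,.3619,.075])-o['tool_pos']))
s=snap('top')
g=cv2.resize(s['image'][180:255,95:195,::-1],(800,600),interpolation=cv2.INTER_CUBIC);cv2.imwrite('pics/g1.png',g)"
```

```text
t 8.3 q [0.578, 0.148, 1.265, 0.001, 1.723, -1.378] tcp [0.4529, 0.3634, 0.2023] w 0.0942 F [0.3, -0.9, 0.1] M [0.05, -0.14, 0.05]
[[0.005, -0.376, 0.927], [0.004, 0.927, 0.376], [-1.0, 0.002, 0.006]]
yaw 1.9560774463665391 delta tool [12.72594238 -0.09770409 -0.30725034]
```

{"fn": "carry_out", "kwargs": {"targets": [[0,3.2,-0.1,-0.3,0],[0,3.2,0,0,0],[0,3.2,0,0,0],[0,3.1,0,0,0],[0,0,0,0,0],[1,0,0,0,0],[1,0,0,0,0],[1,0,0,0,0],[1,0,0,0,0],[1,0,0,0,0],[1,0,0,0,0],[1,0,0,0,0],[1,0,0,0,0]]}}

```text
time: 9.65
tool_pos: [0.4511, 0.3618, 0.0761]
ee_rot: [0.264, 1.563, 0.649]
wrist_force: [0.1, 0.2, 0.3]
width: 0.0337
```

```bash
python3 -c "
from h import *
st()"
```

```text
t 9.65 q [0.578, 0.187, 1.471, 0.001, 1.476, -1.379] tcp [0.4511, 0.3618, 0.0761] w 0.0337 F [0.1, 0.2, 0.3] M [0.08, -0.11, 0.02]
[[0.006, -0.376, 0.927], [0.005, 0.927, 0.376], [-1.0, 0.002, 0.008]]
```

{"fn": "carry_out", "kwargs": {"targets": [[1,0,0,0,0],[1,0,0,0,0],[1,0,0,0,0],[1,0,0,0,0],[1,-2,0,0,0],[1,-3,0,0,0],[1,-4,0,0,0],[1,-5,0,0,0],[1,-5,0,0,0],[1,0,0,0,0]]}}

```text
time: 10.65
tool_pos: [0.4524, 0.3626, 0.2758]
ee_rot: [0.214, 1.546, 0.599]
wrist_force: [1.0, 0.1, -0.5]
width: 0.0135
```

```bash
python3 -c "
from h import *
o,R=st();a=snap('scene');b=snap('top')
c=o['tool_pos']-.019*R[:,0]
u,v=proj(a,c).astype(int);print(u,v);x,y=proj(b,c).astype(int);print(x,y)
f=lambda s,u,v:cv2.resize(s['image'][max(v-30,0):v+45,u-25:u+25,::-1],(400,600),interpolation=cv2.INTER_CUBIC)
cv2.imwrite('pics/g2.png',np.hstack([f(a,u,v),f(b,x,y)]))"
```

```text
t 10.65 q [0.577, 0.135, 1.134, 0.001, 1.847, -1.379] tcp [0.4524, 0.3626, 0.2758] w 0.0135 F [1.0, 0.1, -0.5] M [0.08, -0.11, -0.02]
[[0.02, -0.376, 0.926], [0.014, 0.927, 0.376], [-1.0, 0.005, 0.024]]
238 183
95 231
```

View pics/g2.png

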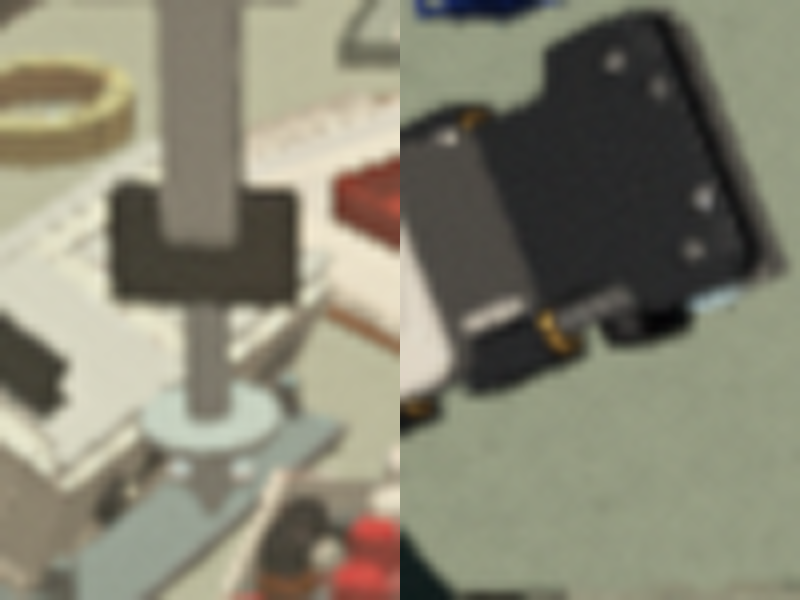

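{"fn": "carry_out", "kwargs": {"targets": [[1,-4,0,0,8.33],[1,-4,0,0,8.33],[1,-4,0,0,8.33],[1,-4,0,0,8.33],[1,-4,0,0,8.33],[1,0,-3.5,3.23,0],[1,0,-3.5,3.23,0],[1,0,-3.5,3.23,0],[1,0,-3.5,3.23,0],[1,0,-3.5,3.23,0],[1,0,-3.5,3.23,0],[1,0,-3.5,3.23,0],[1,0,-3.5,3.23,0],[1,0,0,0,0]]}}

```text
time: 12.15
tool_pos: [0.6009, 0.0038, 0.4591]
ee_rot: [2.566, 1.565, 2.216]
wrist_force: [0.1, 0.5, -1.7]
width: 0.0134
```

```bash
cat >> h.py <<'E'
YAW=-.077;th=np.radians(25)
EX=np.array([np.cos(YAW)*np.cos(th),np.sin(YAW)*np.cos(th),np.sin(th)]);EY=np.array([-np.sin(YAW),np.cos(YAW),0]);N=np.cross(EX,EY)
def rep():
    o,R=st(); x=R[:,0]; hx=np.array([np.cos(YAW),np.sin(YAW),0])
    print('tilt along bath x %.1f deg, along bath y %.1f'%tuple(np.degrees([np.arctan2(x@hx,-x[2]),np.arctan2(x@EY,-x[2])])),
      'jaw y angle in face %.3f'%np.arctan2(R[:,1]@EY,R[:,1]@EX),'axis err',np.degrees(np.arccos(min(1,-x@N))).round(1))
    return o,R
E
python3 -c "
from h import *
o,R=rep();print((R.T@[0.997,-.077,0]).round(3))"
```

```text
t 12.15 q [-0.09, 0.369, 0.465, 0.006, 2.312, -1.307] tcp [0.6009, 0.0038, 0.4591] w 0.0134 F [0.1, 0.5, -1.7] M [0.07, -0.14, -0.03]
[[-0.003, 0.343, 0.939], [0.004, 0.939, -0.343], [-1.0, 0.003, -0.005]]
tilt along bath x -0.2 deg, along bath y 0.2 jaw y angle in face 1.321 axis err 25.2
[-0.004  0.27   0.963]
```

{"fn": "carry_out", "kwargs": {"targets": [[1,-3,0.97,3.4,0],[1,-3,0.97,3.4,0],[1,-3,0.97,3.4,0],[1,-3,0.97,3.4,0],[1,-3,0.97,3.4,0],[1,-3,0.97,3.4,0]]}}

```text
time: 12.75
tool_pos: [0.6617, -0.0042, 0.4961]
ee_rot: [0.374, 1.414, 0.033]
wrist_force: [-0.3, 0.5, -1.5]
width: 0.0137
```

```bash
python3 -c "
from h import *
o,R=rep();print((R.T@[0.997,-.077,0]).round(3))"
```

```text
t 12.75 q [-0.104, 0.448, 0.275, 0.028, 2.263, -1.314] tcp [0.6617, -0.0042, 0.4961] w 0.0137 F [-0.3, 0.5, -1.5] M [0.02, -0.04, 0.01]
[[0.156, 0.33, 0.931], [0.005, 0.942, -0.335], [-0.988, 0.057, 0.145]]
tilt along bath x 8.9 deg, along bath y 1.0 jaw y angle in face 1.311 axis err 16.1
[0.155 0.257 0.954]
```

{"fn": "carry_out", "kwargs": {"targets": [[1,-1.9,0.9,3.7,0],[1,-1.9,0.9,3.7,0],[1,-1.7,0.9,3.7,0],[1,-1.7,0.9,3.7,0],[1,-1.5,0.9,3.7,0],[1,-1.5,0.9,3.7,0]]}}

```text
time: 13.35
tool_pos: [0.7364, -0.0253, 0.4902]
ee_rot: [0.35, 1.266, 0.007]
wrist_force: [-0.1, 0.9, -1.3]
width: 0.0137
```

```bash
python3 -c "
from h import *
o,R=rep();print((R.T@[0.997,-.077,0]).round(3))"
```

```text
t 13.35 q [-0.133, 0.478, 0.275, 0.048, 2.085, -1.331] tcp [0.7364, -0.0253, 0.4902] w 0.0137 F [-0.1, 0.9, -1.3] M [0.04, 0.07, -0.01]
[[0.3, 0.32, 0.899], [0.002, 0.942, -0.336], [-0.954, 0.103, 0.282]]
tilt along bath x 17.4 deg, along bath y 1.5 jaw y angle in face 1.300 axis err 7.7
[0.299 0.247 0.922]
```

{"fn": "carry_out", "kwargs": {"targets": [[1,-0.8,2.0,3.5,0],[1,-0.8,2.0,3.5,0],[1,-0.6,2.0,3.5,0]]}}

```text
time: 13.65
tool_pos: [0.782, -0.0028, 0.4832]
ee_rot: [0.347, 1.189, 0.003]
wrist_force: [0.7, -0.1, -0.8]
width: 0.0137
```

```bash
python3 -c "
from h import *
o,R=rep();print((R.T@[0.997,-.077,0]).round(3))"
```

```text
t 13.65 q [-0.093, 0.505, 0.275, 0.039, 1.982, -1.298] tcp [0.782, -0.0028, 0.4832] w 0.0137 F [0.7, -0.1, -0.8] M [0.07, 0.1, 0.01]
[[0.372, 0.312, 0.874], [0.001, 0.942, -0.337], [-0.928, 0.126, 0.35]]
tilt along bath x 21.8 deg, along bath y 1.8 jaw y angle in face 1.298 axis err 3.6
[0.371 0.239 0.897]
```

{"fn": "carry_out", "kwargs": {"targets": [[1,-0.9,0.5,3.5,0],[1,-0.9,0.5,3.5,0],[1,0,0,0,0]]}}

```text
time: 13.95
tool_pos: [0.8015, -0.0183, 0.4861]
ee_rot: [0.343, 1.143, -0.002]
wrist_force: [0.6, -0.0, -1.8]
width: 0.0138
```

```bash
python3 -c "
from h import *
o,R=rep();print((R.T@[0.997,-.077,0]).round(3))
T=np.array([.6559,.0359,.0964])+.003*N
print('mouth',T,'fin-based',np.array([.6606,.1558,.1131])-.018*N)
tip=o['tool_pos']+R[:,0]*.067
print('rod tip',tip,'rel face frame',((tip-T)@EX).round(4),((tip-T)@EY).round(4),((tip-T)@N).round(4))
a=snap('scene')
for X in(tip,o['tool_pos']-.019*R[:,0],o['tool_pos']+.054*R[:,0]): print(proj(a,X).round(1))
u,v=proj(a,o['tool_pos']).astype(int)
cv2.imwrite('pics/g3.png',cv2.resize(a['image'][max(v-40,0):max(v-40,0)+75,u-50:u+50,::-1],(800,600),interpolation=cv2.INTER_CUBIC));print(u-50,max(v-40,0))"
```

```text
t 13.95 q [-0.115, 0.511, 0.275, 0.05, 1.93, -1.313] tcp [0.8015, -0.0183, 0.4861] w 0.0138 F [0.6, -0.0, -1.8] M [0.02, 0.2, 0.05]
[[0.415, 0.308, 0.856], [-0.001, 0.941, -0.338], [-0.91, 0.14, 0.391]]
tilt along bath x 24.4 deg, along bath y 2.0 jaw y angle in face 1.295 axis err 1.9
[0.414 0.235 0.88 ]
mouth [0.6546359  0.03599753 0.09911892] fin-based [0.66818459 0.15521483 0.09678646]
rod tip [ 0.82933733 -0.01836792  0.42515811] rel face frame 0.2994 -0.0408 0.2201
[190.5  80.1]
[197.3  55.2]
[191.5  76.5]
145 20
```

View pics/g3.png

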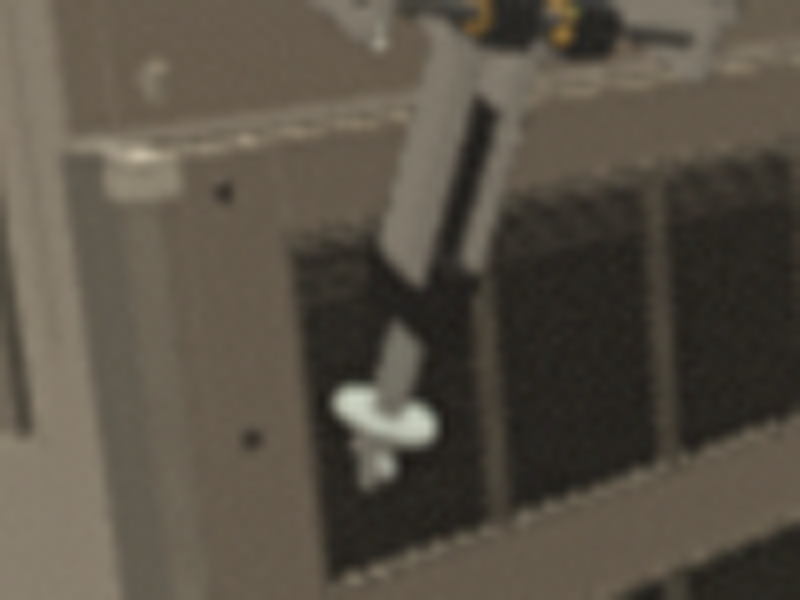

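```bash
python3 -c "
from h import *
a=snap('scene');b=snap('top')
print([tri(a,(233.7,185.4),b,(245.7,152.4))])
o,R=rep()
T=tri(a,(233.7,185.4),b,(245.7,152.4))[0]+.001*N
tip=o['tool_pos']+R[:,0]*.067
print('T',T,'delta',100*R.T@(T+.03*N-tip))"
```

```text
[(array([0.65729213, 0.03475499, 0.09870758]), np.float64(0.00014862272708011975))]
t 14.1 q [-0.114, 0.51, 0.274, 0.051, 1.931, -1.313] tcp [0.8008, -0.017, 0.4873] w 0.0137 F [-0.1, -0.8, -2.0] M [0.04, 0.13, -0.02]
[[0.415, 0.307, 0.856], [0.0, 0.941, -0.337], [-0.91, 0.14, 0.391]]
tilt along bath x 24.5 deg, along bath y 2.0 jaw y angle in face 1.297 axis err 1.9
T [0.65687076 0.0347875  0.09961389] delta [ 19.59010825  -4.89094096 -29.27689666]
```

{"fn": "carry_out", "kwargs": {"targets": [[1,2.4,-0.6,-3.6,0],[1,2.4,-0.6,-3.6,0],[1,2.4,-0.6,-3.6,0],[1,2.4,-0.6,-3.6,0],[1,2.4,-0.6,-3.6,0],[1,2.4,-0.6,-3.6,0],[1,2.4,-0.6,-3.6,0],[1,2.4,-0.6,-3.6,0],[1,0.2,-0.1,-0.4,0],[1,0,0,0,0]]}}

```text
time: 15.1
tool_pos: [0.6237, 0.0342, 0.2009]
ee_rot: [0.345, 1.143, 0.002]
wrist_force: [1.1, 0.1, -0.7]
width: 0.0137
```

```bash
python3 -c "
from h import *
a=snap('scene');b=snap('top')
o,R=rep()
T=np.array([.65687,.03479,.09961])
tip=o['tool_pos']+R[:,0]*.067;d=tip-T
print('rel face',(d@EX).round(4),(d@EY).round(4),(d@N).round(4))
pin=o['tool_pos']+R[:,0]*.054;px=R[:,2]
for n,X in(('tip',tip),('pin',pin),('p+',pin+.013*px),('p-',pin-.013*px),('T',T),('collar',tip-.028*R[:,0])): print(n,proj(a,X).round(1),proj(b,X).round(1))
f=lambda s,u,v:cv2.resize(s['image'][v:v+48,u:u+32,::-1],(400,600),interpolation=cv2.INTER_CUBIC)
cv2.imwrite('pics/g4.png',np.hstack([f(a,218,150),f(b,228,125)]))"
```

```text
t 15.2 q [-0.049, -0.089, 1.568, 0.022, 1.226, -1.279] tcp [0.6274, 0.0337, 0.2065] w 0.0137 F [-0.3, -0.1, 0.5] M [0.06, 0.15, 0.02]
[[0.423, 0.305, 0.853], [0.0, 0.942, -0.337], [-0.906, 0.142, 0.398]]
tilt along bath x 25.0 deg, along bath y 2.1 jaw y angle in face 1.297 axis err 1.9
rel face 0.0186 -0.0011 0.0423
tip [233.5 172.6] [245.2 149.9]
pin [234.8 169.7] [245.  151.1]
p+ [232.5 167.2] [246.5 146.5]
p- [237.2 172.1] [243.5 155.6]
T [233.8 185.2] [245.7 152.5]
collar [236.3 166.2] [244.7 152.6]
```

View pics/g4.png

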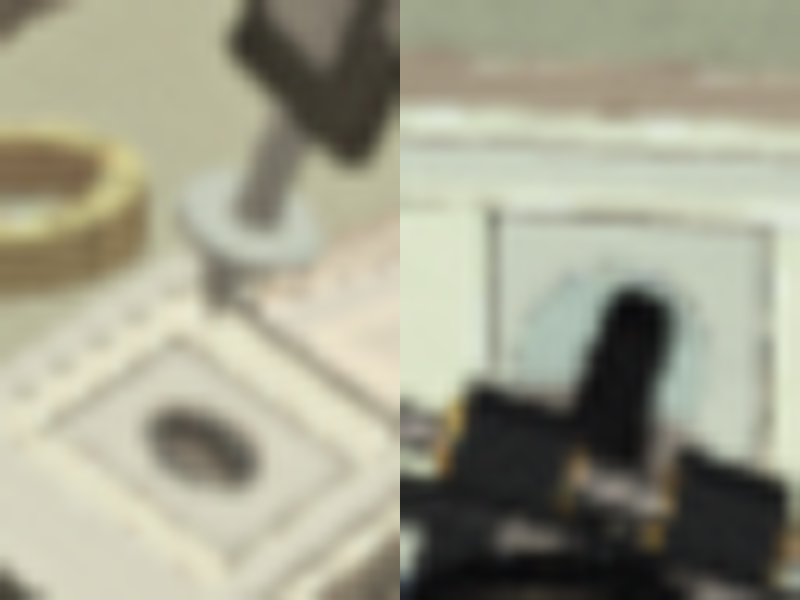

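{"fn": "carry_out", "kwargs": {"targets": [[1,0,0,0,0],[1,0,0,0,0],[1,0,0,0,0]]}}

```text
time: 15.5
tool_pos: [0.6253, 0.0339, 0.2026]
ee_rot: [0.344, 1.14, 0.001]
wrist_force: [0.8, 0.0, -1.8]
width: 0.0137
```

```bash
cat >> h.py <<'E'
T=np.array([.65687,.03479,.09961])
def rel():
    o,R=rep();tip=o['tool_pos']+R[:,0]*.067;d=tip-T
    print('tip rel face',(d@EX).round(4),(d@EY).round(4),(d@N).round(4))
    pin=tip-.013*R[:,0]-T; h=(pin@N+.007)
    print('pin rel',np.round([pin@EX,pin@EY,pin@N],4),'EX,EY,-N in tool',(R.T@EX).round(3),(R.T@EY).round(3),(R.T@-N).round(3))
    return o,R,tip
E
python3 -c "
from h import *
rel()"
```

```text
t 15.5 q [-0.049, -0.088, 1.573, 0.022, 1.227, -1.279] tcp [0.6253, 0.0339, 0.2026] w 0.0137 F [0.8, 0.0, -1.8] M [0.04, 0.15, 0.03]
[[0.417, 0.306, 0.856], [0.0, 0.942, -0.337], [-0.909, 0.141, 0.393]]
tilt along bath x 24.6 deg, along bath y 2.0 jaw y angle in face 1.297 axis err 1.9
tip rel face 0.0146 -0.0011 0.0396
pin rel [ 0.0147 -0.0015  0.0526] EX,EY,-N in tool [-0.007  0.27   0.963] [ 0.033  0.962 -0.27 ] [ 0.999 -0.029  0.016]
```

{"fn": "carry_out", "kwargs": {"targets": [[1,0.9,-0.17,-0.7,0],[1,0.9,-0.18,-0.7,0],[1,1.0,0,0,0],[1,0,0,0,0],[1,0,0,0,0],[1,0,0,0,0]]}}

```text
time: 16.1
tool_pos: [0.6227, 0.0357, 0.1696]
ee_rot: [0.345, 1.142, 0.002]
wrist_force: [0.3, 0.2, -0.7]
width: 0.0136
```

```bash
python3 -c "
from h import *
a=snap('scene');b=snap('top')
o,R,tip=rel()
for n,X in(('tip',tip),('T',T),('collartop',tip-.033*R[:,0]),('handletop',tip-.104*R[:,0])): print(n,proj(a,X).round(1),proj(b,X).round(1))
f=lambda s,u,v:cv2.resize(s['image'][v:v+48,u:u+32,::-1],(400,600),interpolation=cv2.INTER_CUBIC)
cv2.imwrite('pics/g5.png',np.hstack([f(a,218,155),f(b,228,125)]))"
```

```text
t 16.2 q [-0.045, -0.082, 1.631, 0.021, 1.163, -1.277] tcp [0.6228, 0.0356, 0.17] w 0.0135 F [-0.3, 0.4, -1.1] M [0.05, 0.16, 0.01]
[[0.416, 0.306, 0.856], [0.001, 0.942, -0.336], [-0.909, 0.14, 0.391]]
tilt along bath x 24.5 deg, along bath y 2.1 jaw y angle in face 1.297 axis err 1.9
tip rel face -0.0017 0.0004 0.0112
pin rel [-0.0016 -0.      0.0242] EX,EY,-N in tool [-0.009  0.27   0.963] [ 0.033  0.962 -0.27 ] [ 0.999 -0.029  0.017]
tip [235.2 183.1] [245.2 154.1]
T [233.8 185.2] [245.7 152.5]
collartop [238.4 175.6] [244.7 157.3]
handletop [245.6 158.8] [243.6 164.8]
```

View pics/g5.png

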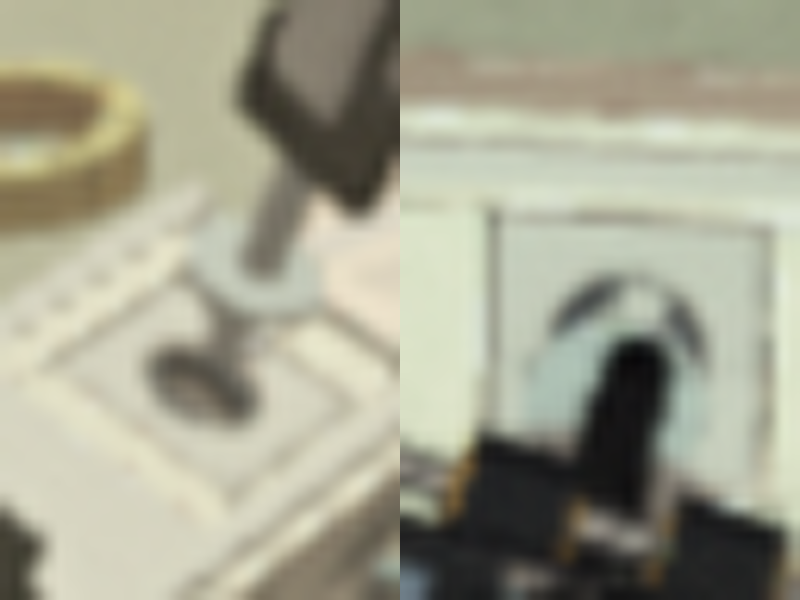

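{"fn": "carry_out", "kwargs": {"targets": [[1,0.6,0.03,0.16,0],[1,0.7,-0.02,0.01,0],[1,0.7,-0.02,0.01,0],[1,0,0,0,0],[1,0,0,0,0]]}}

```text
time: 16.7
tool_pos: [0.632, 0.035, 0.1508]
ee_rot: [0.345, 1.144, 0.002]
wrist_force: [-0.4, 1.1, -1.4]
width: 0.0136
```

{"fn": "carry_out", "kwargs": {"targets": [[1,0.3,0,0,0],[1,0.3,0,0,0],[1,0.3,0,0,0],[1,0,0,0,0],[1,0,0,0,0]]}}

```text
time: 17.2
tool_pos: [0.6359, 0.035, 0.1433]
ee_rot: [0.345, 1.143, 0.002]
wrist_force: [0.6, 0.2, -1.1]
width: 0.0134
```

```bash
python3 -c "
from h import *
o,R,t=rel();print((R.T@o['wrist_force']).round(2))"
```

```text
t 17.2 q [-0.046, -0.038, 1.643, 0.022, 1.11, -1.279] tcp [0.6359, 0.035, 0.1433] w 0.0134 F [0.6, 0.2, -1.1] M [0.06, 0.16, -0.07]
[[0.414, 0.306, 0.857], [0.001, 0.942, -0.337], [-0.91, 0.14, 0.39]]
tilt along bath x 24.4 deg, along bath y 2.0 jaw y angle in face 1.297 axis err 2.0
tip rel face -0.0012 0.0007 -0.0185
pin rel [-0.0011  0.0003 -0.0055] EX,EY,-N in tool [-0.01   0.27   0.963] [ 0.033  0.962 -0.27 ] [ 0.999 -0.029  0.019]
[ 1.26  0.17 -0.01]
```

{"fn": "carry_out", "kwargs": {"targets": [[1,0.3,0,0,0],[1,0.3,0,0,0],[1,0.2,0,0,0],[1,0,0,0,0],[1,0,0,0,0]]}}

```text
time: 17.7
tool_pos: [0.6392, 0.035, 0.1362]
ee_rot: [0.345, 1.143, 0.002]
wrist_force: [-0.5, 0.7, -0.1]
width: 0.0141
```

```bash
python3 -c "
from h import *
o,R,t=rel();print((R.T@o['wrist_force']).round(2))"
```

```text
t 17.7 q [-0.045, -0.027, 1.647, 0.022, 1.095, -1.279] tcp [0.6392, 0.035, 0.1362] w 0.0141 F [-0.5, 0.7, -0.1] M [0.0, 0.17, -0.05]
[[0.415, 0.306, 0.857], [0.001, 0.942, -0.337], [-0.91, 0.14, 0.39]]
tilt along bath x 24.4 deg, along bath y 2.1 jaw y angle in face 1.297 axis err 2.0
tip rel face -0.0012 0.001 -0.0264
pin rel [-0.001   0.0006 -0.0134] EX,EY,-N in tool [-0.01   0.27   0.963] [ 0.033  0.962 -0.27 ] [ 0.999 -0.029  0.018]
[-0.1   0.47 -0.71]
```

{"fn": "carry_out", "kwargs": {"targets": [[1,0.1,0,0,0],[1,0.1,0,0,0],[1,0,0,0,0],[1,0,0,0,0]]}}

```text
time: 18.1
tool_pos: [0.6398, 0.0352, 0.1362]
ee_rot: [0.345, 1.143, 0.002]
wrist_force: [-8.1, 0.4, 6.8]
width: 0.0137
```

```bash
python3 -c "
from h import *
o,R,t=rel();print((R.T@o['wrist_force']).round(2))"
```

```text
t 18.1 q [-0.045, -0.026, 1.646, 0.022, 1.094, -1.279] tcp [0.6398, 0.0352, 0.1362] w 0.0137 F [-8.1, 0.4, 6.8] M [0.07, 0.96, -0.02]
[[0.415, 0.306, 0.857], [0.001, 0.942, -0.336], [-0.91, 0.14, 0.391]]
tilt along bath x 24.5 deg, along bath y 2.1 jaw y angle in face 1.297 axis err 2.0
tip rel face -0.0006 0.0013 -0.0266
pin rel [-0.0005  0.0009 -0.0136] EX,EY,-N in tool [-0.009  0.27   0.963] [ 0.033  0.962 -0.269] [ 0.999 -0.029  0.018]
[-9.6  -1.11 -4.44]
```

{"fn": "carry_out", "kwargs": {"targets": [[1,-0.12,0,0,0],[1,0,0,0,0],[1,0,0,0,8],[1,0,0,0,8],[1,0,0,0,8],[1,0,0,0,8],[1,0,0,0,0]]}}

```text
time: 18.8
tool_pos: [0.6409, 0.0349, 0.1368]
ee_rot: [0.903, 1.14, 0.001]
wrist_force: [-0.3, 0.3, 2.6]
width: 0.0136
```

```bash
python3 -c "
from h import *
o,R,t=rel();print((R.T@o['wrist_force']).round(2),(R.T@o['wrist_torque']).round(2))"
```

```text
t 18.8 q [-0.045, -0.026, 1.646, 0.022, 1.091, -0.721] tcp [0.6409, 0.0349, 0.1368] w 0.0136 F [-0.3, 0.3, 2.6] M [-0.01, -0.21, -0.0]
[[0.418, 0.712, 0.564], [0.001, 0.62, -0.784], [-0.908, 0.328, 0.259]]
tilt along bath x 24.6 deg, along bath y 2.1 jaw y angle in face 0.739 axis err 1.9
tip rel face 0.0009 0.001 -0.0265
pin rel [ 0.001   0.0006 -0.0135] EX,EY,-N in tool [-0.006  0.739  0.674] [ 0.033  0.673 -0.739] [ 0.999 -0.017  0.028]
[-2.54  0.8   0.29] [-0.   -0.14  0.16]
```

Turning freely with no torque; continue to about 82°.

{"fn": "carry_out", "kwargs": {"targets": [[1,0,0,0,8.4],[1,0,0,0,8.4],[1,0,0,0,8.4],[1,0,0,0,8.4],[1,0,0,0,8.4],[1,0,0,0,8],[1,0,0,0,0],[1,0,0,0,0]]}}

```text
time: 19.6
tool_pos: [0.6405, 0.0349, 0.1366]
ee_rot: [1.771, 1.141, 0.001]
wrist_force: [1.0, 0.7, 3.8]
width: 0.0135
```

```bash
python3 -c "
from h import *
o,R,t=rel();print((R.T@o['wrist_force']).round(2),(R.T@o['wrist_torque']).round(2))"
```

```text
t 19.6 q [-0.045, -0.026, 1.646, 0.022, 1.092, 0.148] tcp [0.6405, 0.0349, 0.1366] w 0.0135 F [1.0, 0.7, 3.8] M [-0.12, -0.26, -0.03]
[[0.417, 0.891, -0.179], [0.0, -0.198, -0.98], [-0.909, 0.409, -0.083]]
tilt along bath x 24.6 deg, along bath y 2.0 jaw y angle in face -0.129 axis err 1.9
tip rel face 0.0003 0.001 -0.0266
pin rel [ 0.0004  0.0006 -0.0136] EX,EY,-N in tool [-0.007  0.992 -0.129] [ 0.033 -0.129 -0.991] [0.999 0.011 0.031]
[-3.03  2.27 -1.17] [-0.02 -0.06  0.28]
```

{"fn": "carry_out", "kwargs": {"targets": [[1,-0.3,0,-0.01,0],[1,-0.4,0,-0.01,0],[1,-0.5,0,-0.02,0],[1,-0.5,0,-0.02,0],[1,-0.3,0,-0.01,0],[1,0,0,0,0]]}}

```text
time: 20.2
tool_pos: [0.6307, 0.0357, 0.1537]
ee_rot: [1.776, 1.144, 0.002]
wrist_force: [1.5, 0.7, -5.4]
width: 0.0135
```

```bash
python3 -c "
from h import *
o,R,t=rel();print((R.T@o['wrist_force']).round(2),(R.T@o['wrist_torque']).round(2))"
```

```text
t 20.2 q [-0.045, -0.055, 1.638, 0.021, 1.132, 0.154] tcp [0.6307, 0.0357, 0.1537] w 0.0135 F [1.5, 0.7, -5.4] M [-0.04, 0.53, -0.02]
[[0.414, 0.892, -0.184], [0.001, -0.202, -0.979], [-0.91, 0.405, -0.084]]
tilt along bath x 24.4 deg, along bath y 2.0 jaw y angle in face -0.133 axis err 2.0
tip rel face -0.0016 0.0011 -0.0069
pin rel [-0.0015  0.0007  0.0061] EX,EY,-N in tool [-0.011  0.991 -0.133] [ 0.033 -0.133 -0.991] [0.999 0.015 0.031]
[ 5.49 -1.01 -0.49] [-0.   -0.15 -0.51]
```

{"fn": "carry_out", "kwargs": {"targets": [[1,-0.6,0.02,-0.02,0],[1,-0.6,0.02,-0.02,0],[1,-0.6,0.02,-0.02,0],[1,-0.6,0.02,-0.02,0],[1,-0.6,0.02,-0.02,0],[1,-0.6,0,-0.02,0],[1,-0.6,0,-0.02,0],[1,-0.6,0,-0.02,0],[1,-0.6,0,-0.02,0],[1,-0.6,0,-0.02,0],[1,0,0,0,0]]}}

```text
time: 21.3
tool_pos: [0.6082, 0.0374, 0.2106]
ee_rot: [1.776, 1.141, 0.002]
wrist_force: [0.1, -0.3, -5.6]
width: 0.0138
```

```bash
python3 -c "
from h import *
o,R,t=rel();print((R.T@o['wrist_force']).round(2),(R.T@o['wrist_torque']).round(2))"
```

```text
t 21.3 q [-0.043, -0.128, 1.593, 0.02, 1.247, 0.158] tcp [0.6082, 0.0374, 0.2106] w 0.0138 F [0.1, -0.3, -5.6] M [-0.04, 0.62, -0.02]
[[0.417, 0.89, -0.183], [0.001, -0.202, -0.979], [-0.909, 0.408, -0.085]]
tilt along bath x 24.6 deg, along bath y 2.1 jaw y angle in face -0.133 axis err 1.9
tip rel face 0.0022 0.0011 0.0542
pin rel [0.0023 0.0007 0.0672] EX,EY,-N in tool [-0.007  0.991 -0.133] [ 0.033 -0.133 -0.991] [0.999 0.012 0.032]
[ 5.11 -2.11  0.74] [-0.   -0.17 -0.59]
```

{"fn": "carry_out", "kwargs": {"targets": [[1,-1.5,-0.8,0.1,0],[1,-2.6,-1.65,0.16,0],[1,-2.6,-1.65,0.16,0],[1,-2.6,-1.65,0.16,0],[1,-2.6,-1.65,0.16,0],[1,-2.6,-1.65,0.16,0],[1,-2.6,-1.65,0.16,0],[1,-2.6,-1.65,0.16,0],[1,-2.6,-1.65,0.16,0],[1,-2.6,-1.65,0.16,0],[1,-2.6,-1.65,0.16,0],[1,-2.6,-1.65,0.16,0],[1,-1.5,-1.0,0.1,0],[1,0,0,0,0]]}}

```text
time: 22.7
tool_pos: [0.2942, 0.0586, 0.4175]
ee_rot: [1.777, 1.135, 0.003]
wrist_force: [0.3, -0.3, -4.9]
width: 0.0137
```

```bash
python3 -c "
from h import *
o,R,t=rel();print((R.T@[-1,0,0]).round(3),(R.T@[0,0,1]).round(3),(R.T@[0,1,0]).round(3))
a=snap('scene');print(proj(a,o['tool_pos']))
u,v=proj(a,o['tool_pos']).astype(int);u=min(max(u,60),452);v0=max(v-40,0)
cv2.imwrite('pics/g6.png',cv2.resize(a['image'][v0:v0+90,u-60:u+60,::-1],(800,600),interpolation=cv2.INTER_CUBIC))"
```

```text
t 22.7 q [0.011, -0.723, 1.544, -0.003, 1.886, 0.212] tcp [0.2942, 0.0586, 0.4175] w 0.0137 F [0.3, -0.3, -4.9] M [-0.02, 0.55, -0.03]
[[0.422, 0.888, -0.182], [0.001, -0.202, -0.979], [-0.907, 0.413, -0.086]]
tilt along bath x 24.9 deg, along bath y 2.1 jaw y angle in face -0.133 axis err 1.9
tip rel face -0.1952 -0.0019 0.3747
pin rel [-0.1951 -0.0024  0.3877] EX,EY,-N in tool [-0.002  0.991 -0.133] [ 0.034 -0.133 -0.991] [0.999 0.006 0.033]
[-0.422 -0.888  0.182] [-0.907  0.413 -0.086] [ 0.001 -0.202 -0.979]
[347.89038056 102.01565563]
```

View pics/g6.png

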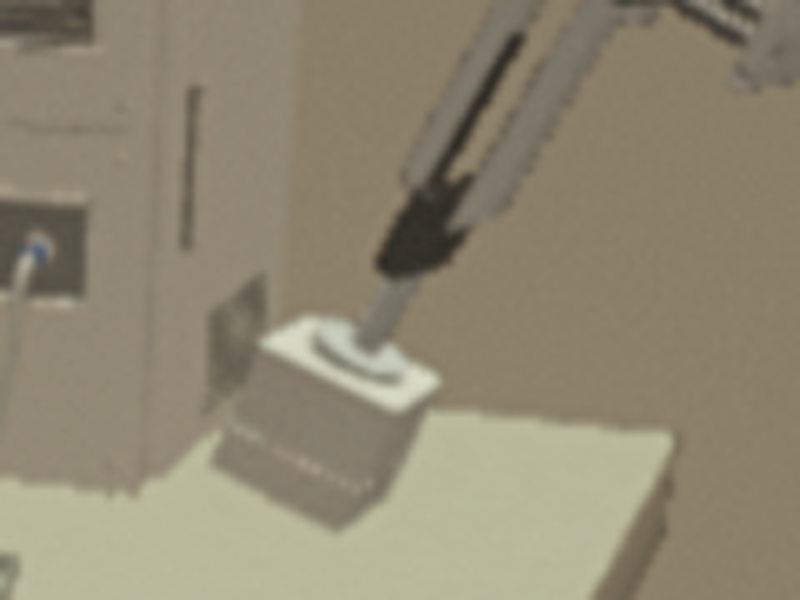

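{"fn": "carry_out", "kwargs": {"targets": [[1,-1.6,-3.5,0.7,0],[1,-1.6,-3.5,0.7,0],[1,-1.5,-3.5,0.7,0],[1,-1.4,-3.5,0.7,0]]}}

```text
time: 23.15
tool_pos: [0.1877, 0.0932, 0.4407]
ee_rot: [1.702, 1.183, -0.078]
wrist_force: [-0.3, 1.1, -4.6]
width: 0.0137
```

```bash
python3 -c "
from h import *
o,R,t=rel();print((R.T@[-1,0,0]).round(3),(R.T@[0,0,1]).round(3),(R.T@[0,1,0]).round(3))"
```

```text
t 23.15 q [0.632, -0.755, 1.481, -0.289, 2.097, 0.655] tcp [0.1877, 0.0932, 0.4407] w 0.0137 F [-0.3, 1.1, -4.6] M [0.19, 0.75, 0.11]
[[0.377, 0.905, -0.199], [-0.03, -0.203, -0.979], [-0.926, 0.375, -0.05]]
tilt along bath x 22.2 deg, along bath y -0.0 jaw y angle in face -0.133 axis err 2.8
tip rel face -0.2871 0.0221 0.4418
pin rel [-0.2865  0.0221  0.4547] EX,EY,-N in tool [-0.048  0.99  -0.132] [-0.001 -0.132 -0.991] [ 0.999  0.048 -0.007]
[-0.377 -0.905  0.199] [-0.926  0.375 -0.05 ] [-0.03  -0.203 -0.979]
```

{"fn": "carry_out", "kwargs": {"targets": [[1,1.32,3.25,0,0],[1,1.32,3.25,0,0],[1,1.32,3.25,0,0],[1,1.32,3.25,0,0],[1,1.32,3.25,0,0],[1,3.7,-1.5,0.2,0],[1,3.7,-1.5,0.2,0],[1,3.7,-1.5,0.2,0],[1,3.7,-1.5,0.2,0],[1,3.7,-1.5,0.2,0],[1,0,0,0,0]]}}

```text
time: 24.25
tool_pos: [0.3495, 0.0588, 0.2254]
ee_rot: [1.692, 1.21, -0.087]
wrist_force: [-3.8, -0.3, -8.2]
width: 0.0136
```

```bash
python3 -c "
from h import *
o,R,t=rel();print((R.T@[-1,0,0]).round(3),(R.T@[0,0,1]).round(3),(R.T@[0,1,0]).round(3))"
```

```text
t 24.25 q [0.062, -0.681, 1.908, -0.052, 1.557, 0.261] tcp [0.3495, 0.0588, 0.2254] w 0.0136 F [-3.8, -0.3, -8.2] M [0.05, 1.51, -0.04]
[[0.352, 0.915, -0.198], [-0.031, -0.201, -0.979], [-0.936, 0.351, -0.043]]
tilt along bath x 20.7 deg, along bath y -0.2 jaw y angle in face -0.130 axis err 4.3
tip rel face -0.2313 0.0 0.1775
pin rel [-2.304e-01  1.000e-04  1.905e-01] EX,EY,-N in tool [-0.075  0.989 -0.129] [-0.003 -0.13  -0.992] [ 0.997  0.074 -0.013]
[-0.352 -0.915  0.198] [-0.936  0.351 -0.043] [-0.031 -0.201 -0.979]
```

{"fn": "carry_out", "kwargs": {"targets": [[1,-1.2,-3.2,0.6,0],[1,-1.2,-3.2,0.6,0],[1,-1.1,-3.2,0.6,0]]}}

```text
time: 24.55
tool_pos: [0.2945, 0.0843, 0.2508]
ee_rot: [1.64, 1.217, -0.147]
wrist_force: [0.8, -0.8, -4.4]
width: 0.0138
```

```bash
python3 -c "
from h import *
o,R,t=rel();print((R.T@[-1,0,0]).round(3),(R.T@[0,0,1]).round(3),(R.T@[0,1,0]).round(3))"
```

```text
t 24.55 q [0.262, -0.755, 1.886, -0.139, 1.683, 0.439] tcp [0.2945, 0.0843, 0.2508] w 0.0138 F [0.8, -0.8, -4.4] M [0.08, 0.48, -0.02]
[[0.343, 0.916, -0.21], [-0.051, -0.205, -0.977], [-0.938, 0.346, -0.024]]
tilt along bath x 20.2 deg, along bath y -1.5 jaw y angle in face -0.135 axis err 5.0
tip rel face -0.2726 0.0198 0.2246
pin rel [-0.2715  0.0202  0.2376] EX,EY,-N in tool [-0.083  0.988 -0.132] [-0.024 -0.134 -0.991] [ 0.996  0.079 -0.035]
[-0.343 -0.916  0.21 ] [-0.938  0.346 -0.024] [-0.051 -0.205 -0.977]
```

{"fn": "carry_out", "kwargs": {"targets": [[1,1.57,1.53,2.1,0],[1,1.57,1.53,2.1,0],[1,1.57,1.53,2.1,0],[1,0,0,0,0],[1,-1.0,-2.83,1.1,0],[1,-1.0,-2.83,1.1,0],[1,-1.0,-2.83,1.1,0]]}}

```text
time: 25.25
tool_pos: [0.3037, 0.0057, 0.2322]
ee_rot: [1.582, 1.273, -0.205]
wrist_force: [-0.5, -0.4, -4.8]
width: 0.0133
```

```bash
python3 -c "
from h import *
o,R,t=rel();print((R.T@[-1,0,0]).round(3),(R.T@[0,0,1]).round(3),(R.T@[0,1,0]).round(3))"
```

```text
t 25.25 q [-0.147, -0.756, 1.91, -0.017, 1.69, 0.064] tcp [0.3037, 0.0057, 0.2322] w 0.0133 F [-0.5, -0.4, -4.8] M [0.01, 0.44, 0.02]
[[0.288, 0.934, -0.214], [-0.06, -0.206, -0.977], [-0.956, 0.294, -0.003]]
tilt along bath x 16.9 deg, along bath y -2.2 jaw y angle in face -0.135 axis err 8.3
tip rel face -0.2704 -0.0587 0.2017
pin rel [-0.2686 -0.0582  0.2146] EX,EY,-N in tool [-0.14   0.982 -0.127] [-0.037 -0.133 -0.99 ] [ 0.989  0.134 -0.055]
[-0.288 -0.934  0.214] [-0.956  0.294 -0.003] [-0.06  -0.206 -0.977]
```

{"fn": "carry_out", "kwargs": {"targets": [[1,-0.9,-3.1,1.0,0],[1,-0.8,-3.1,1.0,0],[1,-0.7,-3.1,1.0,0],[1,-0.6,-3.1,1.0,0]]}}

```text
time: 25.65
tool_pos: [0.2626, 0.011, 0.2523]
ee_rot: [1.433, 1.355, -0.359]
wrist_force: [-1.0, -0.3, -4.8]
width: 0.014
```

```bash
python3 -c "
from h import *
o,R,t=rel();print((R.T@[-1,0,0]).round(3),(R.T@[0,0,1]).round(3),(R.T@[0,1,0]).round(3))"
```

```text
t 25.65 q [-0.094, -0.755, 1.853, -0.058, 1.834, 0.105] tcp [0.2626, 0.011, 0.2523] w 0.014 F [-1.0, -0.3, -4.8] M [0.13, 0.21, -0.05]
[[0.201, 0.954, -0.222], [-0.075, -0.211, -0.975], [-0.977, 0.212, 0.029]]
tilt along bath x 11.9 deg, along bath y -3.5 jaw y angle in face -0.141 axis err 13.5
tip rel face -0.3052 -0.058 0.2386
pin rel [-0.3023 -0.0573  0.2513] EX,EY,-N in tool [-0.226  0.967 -0.12 ] [-0.06  -0.137 -0.989] [ 0.972  0.216 -0.089]
[-0.201 -0.954  0.222] [-0.977  0.212  0.029] [-0.075 -0.211 -0.975]
```

{"fn": "carry_out", "kwargs": {"targets": [[1,0.3,0.9,4.4,0],[1,-0.5,-2.7,1.3,0],[1,-0.45,-2.7,1.3,0],[1,-0.4,-2.7,1.3,0]]}}

```text
time: 26.05
tool_pos: [0.2357, -0.0515, 0.2704]
ee_rot: [1.318, 1.413, -0.474]
wrist_force: [1.0, -0.5, -5.7]
width: 0.0138
```

```bash
python3 -c "
from h import *
o,R,t=rel();print((R.T@[-1,0,0]).round(3),(R.T@[0,0,1]).round(3),(R.T@[0,1,0]).round(3))"
```

```text
t 26.05 q [-0.444, -0.755, 1.808, -0.005, 1.931, -0.225] tcp [0.2357, -0.0515, 0.2704] w 0.0138 F [1.0, -0.5, -5.7] M [0.03, 0.18, -0.01]
[[0.14, 0.965, -0.223], [-0.072, -0.215, -0.974], [-0.988, 0.152, 0.039]]
tilt along bath x 8.3 deg, along bath y -3.5 jaw y angle in face -0.146 axis err 17.0
tip rel face -0.3216 -0.1225 0.2654
pin rel [-0.3179 -0.1217  0.2778] EX,EY,-N in tool [-0.286  0.951 -0.117] [-0.061 -0.14  -0.988] [ 0.956  0.276 -0.098]
[-0.14  -0.965  0.223] [-0.988  0.152  0.039] [-0.072 -0.215 -0.974]
```

{"fn": "carry_out", "kwargs": {"targets": [[1,-0.45,-3.1,0,0],[1,-0.4,-3.1,0,0],[1,-0.3,-3.1,0,0],[1,-0.25,-3.1,0.1,0]]}}

```text
time: 26.45
tool_pos: [0.196, -0.0306, 0.2998]
ee_rot: [0.977, 1.483, -0.818]
wrist_force: [-0.5, 0.2, -5.1]
width: 0.0138
```

```bash
python3 -c "
from h import *
o,R,t=rel();print((R.T@[-1,0,0]).round(3),(R.T@[0,0,1]).round(3),(R.T@[0,1,0]).round(3))"
```

```text
t 26.45 q [-0.37, -0.755, 1.74, -0.044, 2.077, -0.168] tcp [0.196, -0.0306, 0.2998] w 0.0138 F [-0.5, 0.2, -5.1] M [0.06, 0.06, 0.06]
[[0.06, 0.973, -0.224], [-0.064, -0.221, -0.973], [-0.996, 0.073, 0.049]]
tilt along bath x 3.7 deg, along bath y -3.4 jaw y angle in face -0.156 axis err 21.5
tip rel face -0.3515 -0.1046 0.3112
pin rel [-0.3468 -0.1038  0.3233] EX,EY,-N in tool [-0.362  0.925 -0.114] [-0.059 -0.145 -0.988] [ 0.93   0.351 -0.108]
[-0.06  -0.973  0.224] [-0.996  0.073  0.049] [-0.064 -0.221 -0.973]
```

{"fn": "carry_out", "kwargs": {"targets": [[1,0.16,-1.0,4.6,0],[1,0.16,-1.0,4.6,0],[1,-0.25,-2.8,-1.0,0],[1,-0.2,-2.8,-1.0,0]]}}

```text
time: 26.85
tool_pos: [0.1603, -0.0788, 0.3192]
ee_rot: [0.563, 1.519, -1.244]
wrist_force: [0.7, 1.4, -5.7]
width: 0.0136
```

```bash
python3 -c "
from h import *
o,R,t=rel();print((R.T@[-1,0,0]).round(3),(R.T@[0,0,1]).round(3),(R.T@[0,1,0]).round(3))"
```

```text
t 26.85 q [-0.723, -0.755, 1.696, -0.031, 2.155, -0.504] tcp [0.1603, -0.0788, 0.3192] w 0.0136 F [0.7, 1.4, -5.7] M [0.15, -0.18, 0.03]
[[0.017, 0.972, -0.234], [-0.049, -0.233, -0.971], [-0.999, 0.028, 0.044]]
tilt along bath x 1.2 deg, along bath y -2.7 jaw y angle in face -0.173 axis err 24.0
tip rel face -0.375 -0.1546 0.3433
pin rel [-0.3698 -0.154   0.3552] EX,EY,-N in tool [-0.404  0.906 -0.126] [-0.047 -0.158 -0.986] [ 0.914  0.392 -0.107]
[-0.017 -0.972  0.234] [-0.999  0.028  0.044] [-0.049 -0.233 -0.971]
```

{"fn": "carry_out", "kwargs": {"targets": [[1,0,1.9,0.3,0],[1,0.7,3.74,0.57,0],[1,1.2,3.74,0.57,0],[1,1.2,3.74,0.57,0],[1,1.2,3.74,0.57,0],[1,1.2,3.74,0.57,0],[1,1.2,3.74,0.57,0],[1,1.2,3.74,0.57,0],[1,1.2,3.74,0.57,0],[1,1.2,3.74,0.57,0],[1,1.2,3.74,0.57,0],[1,1.2,3.74,0.57,0],[1,0.8,1.9,0.3,0],[1,0,0,0,0],[1,0,0,0,0]]}}

```text
time: 28.35
tool_pos: [0.5865, -0.2501, 0.1954]
ee_rot: [0.542, 1.522, -1.254]
wrist_force: [-1.0, -0.1, -1.9]
width: 0.0135
```

```bash
python3 -c "
from h import *
o,R=rep();print((R.T@[1,0,0]).round(3),(R.T@[0,0,-1]).round(3),(R.T@[0,1,0]).round(3))
B=o['tool_pos']+R[:,0]*.097;print('block bottom',B.round(4),'to tray xy cm',100*R.T@(np.array([.5826,-.2565,B[2]])-B))
a=snap('scene');u,v=proj(a,B).astype(int)
cv2.imwrite('pics/g7.png',cv2.resize(a['image'][v-50:v+40,u-60:u+60,::-1],(800,600),interpolation=cv2.INTER_CUBIC));print(u,v,proj(a,B))"
```

```text
t 28.35 q [-0.472, 0.256, 1.152, -0.034, 1.699, -0.252] tcp [0.5865, -0.2501, 0.1954] w 0.0135 F [-1.0, -0.1, -1.9] M [0.05, -0.08, -0.05]
[[0.015, 0.975, -0.224], [-0.046, -0.223, -0.974], [-0.999, 0.025, 0.042]]
tilt along bath x 1.1 deg, along bath y -2.6 jaw y angle in face -0.161 axis err 24.1
[ 0.015  0.975 -0.224] [ 0.999 -0.025 -0.042] [-0.046 -0.223 -0.974]
block bottom [ 0.5879 -0.2546  0.0985] to tray xy cm [ 0.00077249 -0.47783606  0.30622536]
285 158 [285.17354647 158.27557106]
```

View pics/g7.png

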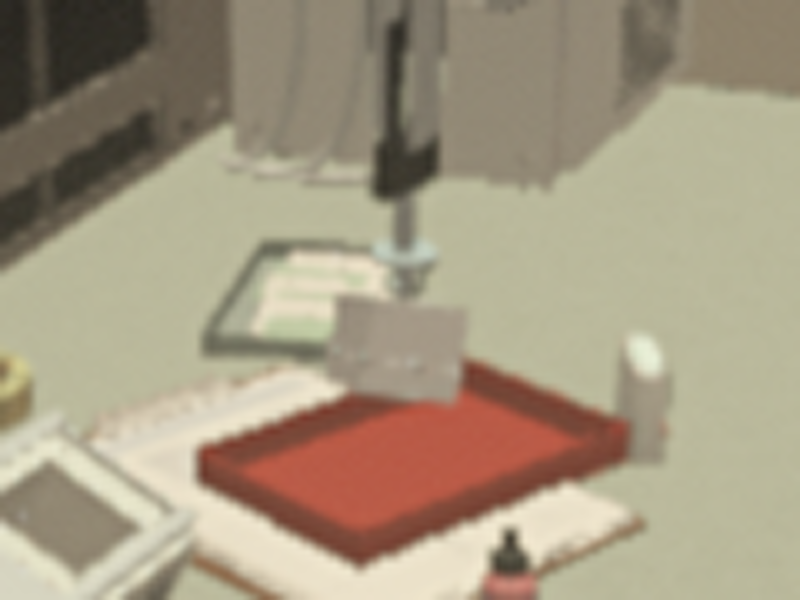

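The picture shows the block in mid-air below the pin: it has come off the rod and is dropping into the tray, with the rod still gripped. I'll let it settle and then look.

{"fn": "carry_out", "kwargs": {"targets": [[1,-4,0,0,0],[1,-4,0,0,0],[1,0,0,0,0],[1,0,0,0,0],[1,0,0,0,0]]}}

```text
time: 28.9
tool_pos: [0.5832, -0.2458, 0.2748]
ee_rot: [0.525, 1.523, -1.271]
wrist_force: [0.4, -0.6, -1.5]
width: 0.0134
```

```bash
python3 -c "
from h import *
o,R=rep()
a=snap('scene','s8.png');b=snap('top','t8.png')
cv2.imwrite('pics/g8.png',np.hstack([cv2.resize(a['image'][130:205,260:320,::-1],(480,600),interpolation=cv2.INTER_CUBIC),cv2.resize(b['image'][130:225,300:350,::-1],(316,600),interpolation=cv2.INTER_CUBIC)]))"
```

```text
t 28.9 q [-0.468, 0.254, 0.998, -0.036, 1.857, -0.253] tcp [0.5832, -0.2458, 0.2748] w 0.0134 F [0.4, -0.6, -1.5] M [-0.03, -0.06, 0.01]
[[0.014, 0.975, -0.224], [-0.045, -0.223, -0.974], [-0.999, 0.024, 0.041]]
tilt along bath x 1.0 deg, along bath y -2.5 jaw y angle in face -0.161 axis err 24.1
```

View pics/g8.png

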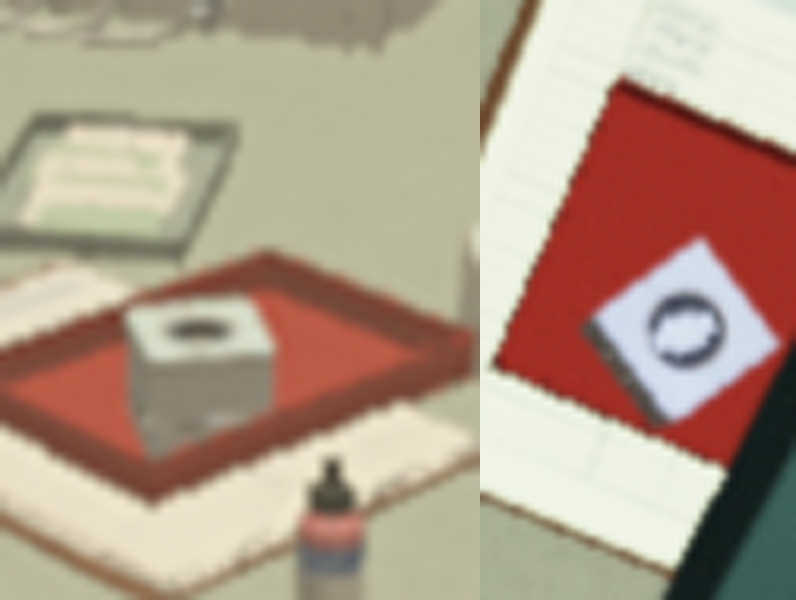

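```bash
cat > nut.py <<'E'
from h import *
def dk(s,u,v,rad,th,dark=True,K=8):
    x0,y0=int(u)-rad,int(v)-rad;p=s['image'][y0:y0+2*rad+1,x0:x0+2*rad+1]
    g=cv2.cvtColor(cv2.resize(p,None,fx=K,fy=K,interpolation=cv2.INTER_CUBIC),cv2.COLOR_RGB2GRAY).astype(float)
    i,j=np.mgrid[:g.shape[0],:g.shape[1]]
    U=x0+(j+.5)/K-.5;V=y0+(i+.5)/K-.5
    return U.ravel(),V.ravel(),g.ravel()
if __name__=='__main__':
    a=snap('scene');b=snap('top')
    def cen(s,u,v,rad,th):
        for _ in range(3):
            U,V,g=dk(s,u,v,rad,th);m=(g<th)&(np.hypot(U-u,V-v)<rad);
            u,v=(U[m].min()+U[m].max())/2,(V[m].min()+V[m].max())/2
        return u,v,np.ptp(U[m]),np.ptp(V[m])
    A=cen(a,284.5,170.7,6,110);B=cen(b,331.5,181.9,8,130);print(A,B)
    P,e=tri(a,A[:2],b,B[:2]);print('block top',P.round(4),e)
    print('tray centre offset',P[:2]-[.5826,-.2565])
    ty=np.array([.09,.194]);ty/=np.linalg.norm(ty);tx=np.array([ty[1],-ty[0]]);print('tray x,y',(P[:2]-[.5826,-.2565])@tx,(P[:2]-[.5826,-.2565])@ty)
    U,V,g=dk(b,*B[:2],9,0)
    X=np.array([plane(b,u,v,P[2]-.002)[:2] for u,v in zip(U,V)]);q=X-P[:2]
    for th in(110,130,150):
        w=np.clip(th-g,0,None)*(np.hypot(*q.T)<.0175);c=(q*w[:,None]).sum(0)/w.sum();r=q-c
        M=(r.T*w)@r/w.sum();ev,E=np.linalg.eigh(M);vv=E[:,0]*np.sign(E[0,0]);print(th,'slot yaw',np.arctan2(vv[1],vv[0]).round(3),np.sqrt(ev).round(4),'c',c.round(4))
    # radial brightness profile by angle, r 11-15 mm
    rr=np.hypot(*q.T);an=np.mod(np.arctan2(q[:,1],q[:,0]),np.pi)
    print([(k*15,int(g[(rr>.010)&(rr<.0145)&(np.abs((np.degrees(an)-k*15+90)%180-90)<9)].mean())) for k in range(12)])
E
python3 nut.py
```

```text
(np.float64(284.1875), np.float64(167.1875), np.float64(11.25), np.float64(8.5)) (np.float64(332.1875), np.float64(181.875), np.float64(11.25), np.float64(11.375))
block top [ 0.5712 -0.206   0.0829] 0.0017737760237364875
tray centre offset [-0.01143004  0.05054567]
tray x,y -0.031640068057715895 0.041041641012687265
110 slot yaw -1.26 [0.0056 0.0117] c [ 0.0021 -0.0018]
130 slot yaw -1.268 [0.0068 0.0115] c [ 0.0012 -0.0016]
150 slot yaw -1.264 [0.0076 0.0112] c [ 0.0009 -0.0018]
[(0, 96), (15, 90), (30, 94), (45, 107), (60, 117), (75, 131), (90, 168), (105, 195), (120, 192), (135, 151), (150, 118), (165, 109)]
```

Run:
```python
from nut import *
a=snap('scene');b=snap('top')
print(tri(a,(284.5,170.6),b,(332.19,181.88)))
P=plane(b,332.19,181.88,.062);print(P)
U,V,g=dk(b,332.19,181.88,9,0)
X=np.array([plane(b,u,v,.06)[:2] for u,v in zip(U,V)])
for c0 in (P[:2],):
  q=X-c0
  for th in(100,120,140):
    m=g<th; m&=np.hypot(*q.T)<.02
    (x,y),r=cv2.minEnclosingCircle((X[m]*1000).astype(np.float32));print(th,'circle mm',round(x,1),round(y,1),round(r,1))
  for th in (110,130,150):
    q=X-[x/1000,y/1000];w=np.clip(th-g,0,None)*(np.hypot(*q.T)<.0175);
    M=(q.T*w)@q/w.sum();ev,E=np.linalg.eigh(M);vv=E[:,0]*np.sign(E[0,0]);print('slot',np.arctan2(vv[1],vv[0]))
  rr=np.hypot(*q.T);an=np.degrees(np.arctan2(q[:,1],q[:,0]))%360
  print([(k*15,int(g[(rr>.010)&(rr<.0145)&(np.abs((an-k*15+180)%360-180)<9)].mean())) for k in range(24)])
o,R=rep()
h=R[:,2];print('pin yaw',np.arctan2(h[1],h[0]))
```

```text
(array([ 0.5718488 , -0.20915041,  0.06726752]), np.float64(0.00020916967832951226))
[ 0.57222945 -0.21016515  0.062     ]
100 circle mm 572.7 -210.3 15.4
120 circle mm 572.5 -210.3 16.4
140 circle mm 572.5 -210.4 17.1
slot -1.3071074112540737
slot -1.2965309533986558
slot -1.2900422101145206
[(0, 86), (15, 82), (30, 85), (45, 108), (60, 133), (75, 150), (90, 182), (105, 214), (120, 212), (135, 170), (150, 139), (165, 122), (180, 98), (195, 95), (210, 97), (225, 104), (240, 107), (255, 119), (270, 168), (285, 182), (300, 178), (315, 136), (330, 101), (345, 92)]
t 29.2 q [-0.468, 0.256, 0.998, -0.036, 1.857, -0.253] tcp [0.5831, -0.2459, 0.2731] w 0.0136 F [-0.0, 0.1, -0.6] M [0.02, -0.09, 0.01]
[[0.011, 0.975, -0.224], [-0.044, -0.223, -0.974], [-0.999, 0.021, 0.04]]
tilt along bath x 0.8 deg, along bath y -2.5 jaw y angle in face -0.162 axis err 24.3
pin yaw -1.7967784470328516
```

{"fn": "carry_out", "kwargs": {"targets": [[1,0,-1.5,-3.5,-7.8],[1,0,0,0,-7.8],[1,0,0,0,-7.8],[1,0,0,0,-7.8],[1,0,0,0,0]]}}

```text
time: 29.7
tool_pos: [0.5766, -0.2085, 0.2721]
ee_rot: [-0.048, 1.525, -1.3]
wrist_force: [-0.4, -0.4, -1.7]
width: 0.0133
```

```bash
cat >> h.py <<'E'
def rel2(C=np.array([.5722,-.2098,.0645])):
    o,R=st();pin=o['tool_pos']+.054*R[:,0]-C;h=R[:,2]
    print('pin rel top',pin.round(4),'pin yaw',np.arctan2(h[1],h[0]).round(3),'F tool',(R.T@o['wrist_force']).round(2),'M tool',(R.T@o['wrist_torque']).round(2))
    print('need cm (xy)',(100*R.T@[-pin[0],-pin[1],0]).round(2),'down',(R.T@[0,0,-1]).round(3))
    return o,R
E
python3 -c "
from h import *
rel2()"
```

```text
t 29.7 q [-0.418, 0.21, 1.056, -0.037, 1.846, -0.747] tcp [0.5766, -0.2085, 0.2721] w 0.0133 F [-0.4, -0.4, -1.7] M [0.01, -0.11, -0.02]
[[0.012, 0.95, 0.313], [-0.045, 0.313, -0.949], [-0.999, -0.002, 0.046]]
pin rel top [ 0.005  -0.0011  0.1537] pin yaw -1.252 F tool [ 1.67 -0.51  0.2 ] M tool [ 0.02 -0.03  0.11]
need cm (xy) [-0.01 -0.45 -0.26] down [ 0.999  0.002 -0.046]
```

{"fn": "carry_out", "kwargs": {"targets": [[1,3.4,-0.45,-0.42,0],[1,3.4,0,-0.16,0],[1,3.4,0,-0.16,0],[1,2.6,0,-0.12,0],[1,0.6,0,-0.03,0],[1,0,0,0,0],[1,0,0,0,0]]}}

```text
time: 30.4
tool_pos: [0.5723, -0.2081, 0.1402]
ee_rot: [0.012, 1.522, -1.241]
wrist_force: [0.3, 0.1, -1.0]
width: 0.0136
```

```bash
python3 -c "
from h import *
o,R=rel2()
a=snap('scene')
tip=o['tool_pos']+.067*R[:,0];print('tip',proj(a,tip),'collar top',proj(a,tip-.033*R[:,0]))
cv2.imwrite('pics/g9.png',cv2.resize(a['image'][135:195,250:310,::-1],(600,600),interpolation=cv2.INTER_CUBIC))"
```

```text
t 30.4 q [-0.42, 0.205, 1.322, -0.036, 1.582, -0.739] tcp [0.5723, -0.2081, 0.1402] w 0.0136 F [0.3, 0.1, -1.0] M [0.03, -0.04, 0.05]
[[0.016, 0.95, 0.312], [-0.046, 0.313, -0.949], [-0.999, 0.001, 0.049]]
pin rel top [ 0.001  -0.0007  0.0218] pin yaw -1.253 F tool [ 0.97  0.28 -0.09] M tool [-0.05  0.02  0.05]
need cm (xy) [-0.   -0.07 -0.1 ] down [ 0.999 -0.001 -0.049]
tip [284.36570161 168.91077932] collar top [284.43386347 161.12940643]
```

View pics/g9.png

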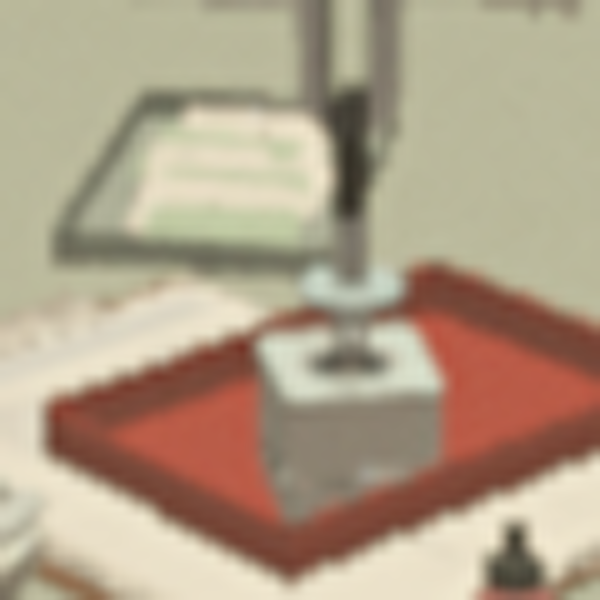

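{"fn": "carry_out", "kwargs": {"targets": [[1,0.5,-0.07,-0.12,0],[1,0.5,0,-0.02,0],[1,0.5,0,-0.02,0],[1,0.4,0,-0.02,0],[1,0,0,0,0],[1,0,0,0,0]]}}

```text
time: 31.05
tool_pos: [0.5705, -0.2068, 0.1188]
ee_rot: [-0.036, 1.524, -1.288]
wrist_force: [0.7, -0.2, -1.7]
width: 0.0135
```

```bash
python3 -c "
from h import *
rel2()"
```

```text
t 31.05 q [-0.419, 0.211, 1.357, -0.035, 1.543, -0.738] tcp [0.5705, -0.2068, 0.1188] w 0.0135 F [0.7, -0.2, -1.7] M [-0.01, -0.49, -0.03]
[[0.013, 0.95, 0.313], [-0.045, 0.314, -0.948], [-0.999, -0.002, 0.046]]
pin rel top [-0.001   0.0006  0.0003] pin yaw -1.252 F tool [1.7  0.65 0.31] M tool [ 0.05 -0.17  0.46]
need cm (xy) [0.   0.08 0.09] down [ 0.999  0.002 -0.046]
```

{"fn": "carry_out", "kwargs": {"targets": [[1,0.3,0.04,0.02,0],[1,0.3,0.04,0.02,0],[1,0.3,0,-0.01,0],[1,0,0,0,0],[1,0,0,0,0]]}}

```text
time: 31.55
tool_pos: [0.5714, -0.2079, 0.112]
ee_rot: [-0.022, 1.522, -1.274]
wrist_force: [-1.2, -0.6, 5.1]
width: 0.0135
```

```bash
python3 -c "
from h import *
rel2()"
```

```text
t 31.55 q [-0.42, 0.215, 1.366, -0.036, 1.529, -0.737] tcp [0.5714, -0.2079, 0.112] w 0.0135 F [-1.2, -0.6, 5.1] M [-0.02, 0.34, -0.02]
[[0.014, 0.95, 0.313], [-0.046, 0.313, -0.949], [-0.999, -0.001, 0.048]]
pin rel top [-0.     -0.0006 -0.0064] pin yaw -1.252 F tool [-5.04 -1.36  0.39] M tool [ 0.    0.09 -0.33]
need cm (xy) [-0.    0.02 -0.05] down [ 0.999  0.001 -0.048]
```

Run:
```python
from h import *
a=snap('scene')['image']
p=cv2.imread('pics/s8.png')[...,::-1]
for r in range(152,182): print(r,[int(x) for x in a[r,274:296:1,1]],'|',[int(x) for x in p[r,280:290:2,1]])
```

```text
152 [210, 210, 211, 211, 211, 206, 156, 119, 109, 103, 76, 63, 72, 102, 120, 137, 172, 184, 186, 184, 184, 184] | [214, 215, 179, 144, 173]
153 [216, 215, 214, 214, 213, 208, 175, 135, 104, 73, 65, 64, 75, 109, 125, 150, 177, 185, 184, 185, 184, 185] | [213, 209, 176, 133, 181]
154 [221, 220, 220, 220, 220, 220, 210, 176, 124, 78, 67, 67, 80, 124, 147, 170, 183, 185, 185, 184, 184, 184] | [218, 194, 172, 141, 185]
155 [215, 215, 215, 215, 217, 220, 221, 203, 156, 90, 64, 66, 89, 144, 173, 183, 185, 184, 185, 185, 184, 185] | [220, 185, 164, 155, 186]
156 [204, 205, 203, 205, 205, 208, 209, 195, 169, 107, 61, 59, 93, 157, 183, 186, 185, 185, 185, 185, 185, 184] | [207, 179, 148, 173, 186]
157 [202, 203, 204, 203, 203, 200, 186, 181, 173, 111, 61, 56, 92, 156, 183, 187, 184, 185, 184, 185, 185, 185] | [185, 177, 136, 181, 185]
158 [194, 195, 196, 197, 198, 194, 178, 177, 171, 108, 61, 55, 92, 157, 184, 186, 184, 185, 186, 186, 186, 187] | [178, 172, 140, 185, 184]
159 [151, 155, 160, 165, 170, 170, 162, 165, 155, 98, 60, 58, 98, 165, 185, 186, 187, 187, 188, 188, 186, 186] | [163, 155,
[... 2348 characters left out ...]
77 [91, 102, 119, 123, 125, 128, 128, 128, 129, 129, 128, 129, 129, 128, 130, 130, 129, 129, 131, 127, 106, 92] | [129, 130, 129, 129, 129]
178 [92, 101, 117, 123, 126, 129, 130, 130, 129, 129, 130, 130, 130, 130, 129, 129, 130, 131, 132, 128, 105, 90] | [130, 130, 130, 131, 131]
179 [90, 98, 112, 121, 126, 128, 129, 129, 129, 129, 130, 129, 129, 129, 130, 130, 130, 131, 132, 129, 106, 91] | [131, 129, 131, 130, 131]
180 [91, 101, 115, 118, 124, 129, 129, 129, 129, 129, 130, 130, 129, 130, 129, 130, 132, 132, 132, 125, 103, 87] | [130, 130, 130, 129, 131]
181 [90, 96, 111, 115, 130, 131, 130, 129, 129, 130, 129, 132, 140, 143, 141, 139, 135, 128, 121, 109, 90, 77] | [130, 130, 131, 140, 142]
```

{"fn": "carry_out", "kwargs": {"targets": [[1,-0.1,0,0,0],[1,0,0,0,0],[0.5,0,0,0,0],[0.5,0,0,0,0],[0.5,0,0,0,0],[0.5,0,0,0,0],[0.5,0,0,0,0],[0.5,0,0,0,0],[0.5,-1,0,0,0],[0.5,-2,0,0,0],[0.5,-4,0,0,0],[0.5,-4,0,0,0],[0.5,-4,0,0,0],[0.5,0,0,0,0]]}}

```text
time: 33.0
tool_pos: [0.5718, -0.2014, 0.2705]
ee_rot: [0.168, 1.513, -1.084]
wrist_force: [-0.6, -0.0, 0.8]
width: 0.0468
```

Run:
```python
from h import *
o,R=rep()
a=snap('scene','s9.png')['image'];b=snap('top','t9.png')
for r in range(140,176,2): print(r,[int(x) for x in a[r,276:294:1,1]])
# cover fin target
F=np.array([.6606,.1558,.1131]);print('down',(R.T@[0,0,-1]).round(3),'delta to 10cm above fin',(100*R.T@(F+[0,0,.10]-o['tool_pos'])).round(2))
```

```text
t 33.0 q [-0.41, 0.18, 1.095, -0.037, 1.821, -0.739] tcp [0.5718, -0.2014, 0.2705] w 0.0468 F [-0.6, -0.0, 0.8] M [-0.02, -0.09, -0.01]
[[0.027, 0.949, 0.313], [-0.051, 0.314, -0.948], [-0.998, 0.01, 0.057]]
tilt along bath x 1.8 deg, along bath y -2.8 jaw y angle in face 0.431 axis err 23.4
140 [183, 185, 185, 185, 184, 184, 184, 183, 185, 184, 184, 185, 184, 184, 184, 184, 184, 184]
142 [186, 185, 186, 186, 186, 185, 185, 185, 186, 185, 185, 185, 185, 185, 185, 186, 184, 184]
144 [150, 167, 173, 172, 172, 172, 172, 174, 176, 176, 175, 176, 176, 178, 184, 185, 185, 185]
146 [193, 188, 189, 187, 175, 165, 166, 138, 117, 114, 113, 118, 131, 145, 179, 186, 184, 183]
148 [207, 216, 220, 221, 222, 223, 217, 187, 170, 164, 162, 154, 139, 150, 181, 186, 185, 186]
150 [216, 208, 207, 212, 222, 221, 199, 180, 167, 163, 160, 146, 149, 180, 187, 186, 184, 185]
152 [211, 210, 209, 210, 215, 223, 218, 191, 120, 64, 69, 118, 174, 187, 186, 185, 185, 184]
154 [220, 221, 219, 219, 218, 218, 198, 165, 104, 67, 67, 120, 180, 188, 184, 184, 184, 184]
156 [205, 204, 205, 208, 208, 193, 174, 119, 70, 61
[... 240 characters left out ...]
47, 147, 145, 140, 121, 100, 74, 62, 96, 146, 148, 135, 117, 90, 75, 69]
164 [187, 187, 189, 189, 184, 176, 151, 121, 108, 110, 113, 89, 69, 69, 71, 72, 72, 71]
166 [185, 147, 121, 106, 87, 74, 74, 94, 116, 122, 119, 101, 97, 105, 95, 83, 77, 80]
168 [151, 172, 175, 176, 177, 188, 186, 165, 131, 118, 138, 186, 209, 215, 211, 185, 123, 88]
170 [183, 216, 221, 216, 203, 205, 206, 185, 162, 156, 165, 191, 205, 203, 205, 213, 186, 122]
172 [130, 182, 214, 216, 198, 178, 172, 169, 175, 181, 181, 176, 172, 191, 214, 222, 220, 188]
174 [117, 135, 178, 202, 208, 205, 192, 182, 169, 168, 168, 166, 163, 164, 159, 155, 158, 153]
down [ 0.998 -0.01  -0.057] delta to 10cm above fin [  4.15  19.58 -31.42]
```

{"fn": "carry_out", "kwargs": {"targets": [[1,0,0,0,-8.4],[1,0,0,0,-8.4],[1,0,0,0,-8.4],[1,0,0,0,-8.4],[1,0,0,0,-8.4],[1,0,0,0,-8.4],[1,0,0,0,-8.4],[1,0,0,0,-8.5],[1,0,4.37,0.68,0],[1,0,4.37,0.68,0],[1,0,4.37,0.68,0],[1,0,4.37,0.68,0],[1,0,4.37,0.68,0],[1,0,4.37,0.68,0],[1,0,4.37,0.68,0],[1,0,4.37,0.68,0],[1,0,4.37,0.68,0],[1,0,0,0,0]]}}

```text
time: 34.9
tool_pos: [0.6598, 0.192, 0.2399]
ee_rot: [-1.361, 1.526, -1.43]
wrist_force: [-0.1, -0.1, -0.8]
width: 0.0006
```

Run:
```python
from h import *
o,R=rep()
F=np.array([.6606,.1558,.1131]);print('EY',(R.T@EY).round(3),'down',(R.T@[0,0,-1]).round(3),'delta to start',(100*R.T@(np.array([.6606+.0023,.1858,.115])-o['tool_pos'])).round(2))
b=snap('top')['image'];g=cv2.cvtColor(b,cv2.COLOR_RGB2GRAY)
```

```text
t 34.9 q [0.225, 0.412, 0.863, -0.046, 1.87, -1.29] tcp [0.6598, 0.192, 0.2399] w 0.0006 F [-0.1, -0.1, -0.8] M [0.07, -0.1, 0.04]
[[0.006, 0.07, 0.998], [-0.044, 0.997, -0.07], [-0.999, -0.044, 0.009]]
tilt along bath x 0.6 deg, along bath y -2.5 jaw y angle in face 1.595 axis err 24.6
EY [-0.043  0.999  0.007] down [ 0.999  0.044 -0.009] delta to start [12.5  -0.05  0.24]
```

{"fn": "carry_out", "kwargs": {"targets": [[1,3,0,0.24,0],[1,3,0,0,0],[1,3,0,0,0],[1,2,0,0,0],[1,0.8,0,0,0],[1,0.5,0,0,0],[1,0,0,0,0],[1,0,0,0,0]]}}

```text
time: 35.75
tool_pos: [0.6656, 0.1806, 0.1237]
ee_rot: [-1.157, 1.524, -1.235]
wrist_force: [0.6, -0.3, 0.3]
width: 0.0002
```

Run:
```python
from h import *
rep()
```

```text
t 35.75 q [0.208, 0.414, 1.088, -0.047, 1.633, -1.288] tcp [0.6656, 0.1806, 0.1237] w 0.0002 F [0.6, -0.3, 0.3] M [0.08, -0.14, -0.05]
[[0.015, 0.078, 0.997], [-0.044, 0.996, -0.077], [-0.999, -0.043, 0.019]]
tilt along bath x 1.1 deg, along bath y -2.5 jaw y angle in face 1.588 axis err 24.0
```

{"fn": "carry_out", "kwargs": {"targets": [[1,0.4,0,-0.2,0],[1,0.4,0,-0.2,0],[1,0,0,0,0],[1,0.03,-0.7,0,0],[1,0.04,-1,0,0],[1,0.04,-1,0,0],[1,0.04,-1,0,0],[1,0.04,-1,0,0],[1,0.04,-1,0,0],[1,0,0,0,0]]}}

```text
time: 36.75
tool_pos: [0.6566, 0.122, 0.1144]
ee_rot: [-1.209, 1.524, -1.288]
wrist_force: [0.5, -0.3, 0.8]
width: 0.0004
```

```bash
cat > fin.py <<'E'
from h import *
o,R=rep()
b=snap('top');g=cv2.cvtColor(b['image'],cv2.COLOR_RGB2GRAY)
print('finger EY rel well',((o['tool_pos']-T)@EY).round(4))
for s,n,rows in((b,'top',(150,154,158,160)),):
    for r in rows: print(n,r,[int(x) for x in g[r,196:262:2]])
E
python3 fin.py
```

```text
t 36.75 q [0.125, 0.367, 1.17, -0.047, 1.597, -1.368] tcp [0.6566, 0.122, 0.1144] w 0.0004 F [0.5, -0.3, 0.8] M [0.08, -0.09, 0.05]
[[0.013, 0.079, 0.997], [-0.045, 0.996, -0.079], [-0.999, -0.044, 0.017]]
tilt along bath x 1.0 deg, along bath y -2.5 jaw y angle in face 1.587 axis err 24.2
finger EY rel well 0.0869
top 150 [100, 110, 98, 99, 97, 89, 35, 33, 31, 54, 141, 74, 55, 56, 58, 56, 57, 59, 59, 60, 81, 82, 225, 230, 229, 231, 230, 229, 228, 229, 228, 233, 230]
top 154 [35, 50, 96, 99, 101, 103, 59, 31, 33, 33, 89, 100, 95, 97, 108, 79, 58, 58, 78, 72, 62, 100, 227, 229, 229, 231, 232, 230, 228, 229, 222, 231, 229]
top 158 [193, 101, 87, 99, 99, 99, 81, 31, 32, 35, 136, 215, 216, 214, 215, 222, 190, 173, 147, 65, 74, 152, 212, 213, 216, 217, 222, 222, 223, 225, 213, 228, 231]
top 160 [229, 162, 86, 98, 98, 99, 94, 35, 32, 32, 119, 213, 215, 215, 215, 223, 228, 229, 228, 173, 148, 159, 162, 163, 164, 165, 166, 166, 168, 166, 169, 227, 230]
```

{"fn": "carry_out", "kwargs": {"targets": [[1,0.04,-1,0,0],[1,0.04,-1,0,0],[1,0.04,-1,0,0],[1,0.03,-0.6,0,0],[1,0,0,0,0],[1,0,0,0,0]]}}

```text
time: 37.4
tool_pos: [0.6538, 0.0878, 0.1143]
ee_rot: [-1.208, 1.524, -1.285]
wrist_force: [0.7, 0.2, -0.5]
width: 0.0006
```

```bash
python3 fin.py
```

```text
t 37.4 q [0.073, 0.347, 1.197, -0.045, 1.588, -1.421] tcp [0.6538, 0.0878, 0.1143] w 0.0006 F [0.7, 0.2, -0.5] M [0.06, -0.13, -0.02]
[[0.013, 0.078, 0.997], [-0.044, 0.996, -0.077], [-0.999, -0.043, 0.016]]
tilt along bath x 0.9 deg, along bath y -2.5 jaw y angle in face 1.588 axis err 24.2
finger EY rel well 0.0526
top 150 [45, 46, 59, 59, 58, 48, 51, 52, 70, 98, 118, 96, 98, 100, 98, 65, 32, 33, 51, 59, 58, 59, 59, 61, 61, 60, 63, 75, 142, 164, 228, 232, 229]
top 154 [104, 104, 107, 114, 110, 61, 32, 29, 26, 29, 76, 82, 100, 101, 100, 86, 32, 31, 49, 88, 86, 74, 57, 60, 60, 61, 124, 72, 73, 191, 221, 229, 227]
top 158 [225, 142, 20, 14, 40, 201, 146, 106, 102, 99, 83, 86, 100, 100, 101, 100, 37, 32, 77, 168, 164, 194, 203, 153, 81, 75, 61, 60, 95, 218, 210, 227, 229]
top 160 [228, 162, 23, 34, 67, 212, 218, 212, 211, 210, 208, 128, 100, 100, 102, 93, 36, 29, 60, 174, 155, 160, 161, 161, 158, 155, 120, 126, 150, 164, 169, 226, 229]
```

Run:
```python
from h import *
a=snap('scene');b=snap('top')
for n,s,bx in(('scene',a,(195,170,250,215)),('top',b,(190,130,262,172))):
    g=cv2.cvtColor(s['image'],cv2.COLOR_RGB2GRAY);x0,y0,x1,y1=bx
    print(n,'cols',x0,'step2')
    for r in range(y0,y1,2): print(r,''.join('%X'%(int(v)//16) for v in g[r,x0:x1]))
o=robot.get_obs();t=o['tool_pos'];print(proj(a,t),proj(b,t))
```

```text
scene cols 195 step2
170 BBBBBBBBBBBA76677777777777777777778BCCCBBBBBBBBBBCCCCCC
172 BBBBBBBBBBBBA9877777777777777777679BCCBABBAAACCCDDCDDDD
174 BBBBBBBBBBBBBBBBBBAAAAAAAA877777778CDDDDBAABDDDDDDDDDDD
176 BBBBBBBBBBBBBBBBBBBBBBBBBB977777778BDDDDDDDBABCDDEEDDDD
178 BBBBBBBBBBBBBBBBBBBBBBBBCCA877777678889ADEEEDCBACDEEDDD
180 BBBBBBBBBBBBBBBBBBBBBCCDCCCA8777777788888ABDEEDDCAACDEE
182 BBBBBBBBBBBBBBBBBBCCDCDDDDEDB877777888888888ACDEEDDBABC
184 BBBBBBBBBBBBBBBCCDCCCDDDDDCB9877888888888888889BDDEEDDA
186 BBBBBBBBBBBCCCDCCCCDDDDDDDDEDCB9888888888888888889ADDDD
188 BBBBBBBBCCDDCCCCDDDDDDDDDDDDDEEDCB988888888888888ACDDDC
190 BBBBBCCDDCBCCB87ACDDDDDDDDDDDDDDDEDCA988888888ACDDDCCBC
192 BBBCDDDCCDDDB733457ACDDDDDDDDDDDDDDEDDCA8889ACDDDCBBCCB
194 BC9ABBBCDCCA6333434468BCDDDDDDDDDDDDDDDDCBCDDDCBBCDDA87
196 879CDDDCBA964444444444469CCDDDDDDDDDDCDDDDDDCBBDCA98666
198 78778ADEEDCBA86544444444459CDDDDDDDDDDDDDCBABCCA8776668
200 8888888ACDEEDCA97644444447BDDDDDDDDDDDCCBCDDA8777766789
202 8888888888ACDDDDCB97544436ADDDDDDDDDCBABCBA777877887656
204 8888888888889BDEEDCBA8657ACDDDDDDCBABDDA876457788887766
[... 1292 characters left out ...]
55544333333334643447CEDDEEEE
156 9999BDDC82111126963323333344566666665222224655566664333333334448EEDDEEEE
158 AAAABDED82110127CB9766666655566666665321226AA8ABCCCB86554433335ADDDCEEEE
160 AAA9ADEDA3112348DDDDDDDDDDDB7666666663221249B899A9AAAA9999777899AAACEEEE
162 AAA9ADDDCA99BCDDDDDDDDDDDDDC8666666654222248BAAAAAAAAAAAAAAAAAAAAAACEEEE
164 AAAABDDDDCCCDDDDDDDDDDDDDDDC8666666654211239EEEDDEEDDCCCCCBBBBCCCCCCDDED
166 AAABCDDDDDDDDDDDDDDDCCCCDCCB8566666665222137CDDDDEEEEEEEEEEEEEEEEEEEEEEE
168 AAAABDCCCBBBBBBBBBCCCCCDDDDDB666666665322226BDDDDDDDDDDDDCDDDDDDDDDDDDDD
170 AAAAAAAAA977777777787678888865666666663222249CBBBBCCCCCCCCDDDDDDDDDDDDDC
[226.35813708 188.06522966] [225.97903185 153.10465779]
```

{"fn": "carry_out", "kwargs": {"targets": [[1,-3,0,0,0],[1,-0.5,0,0,0],[1,-0.13,3.1,0,0],[1,-0.13,3.1,0,0],[1,-0.13,3.2,0,0],[1,0,0,0,0],[1,2,0,0,0],[1,1.5,0,0,0],[1,0.4,0,0,0],[1,0.2,0,0,0],[1,0,0,0,0],[1,0,0,0,0]]}}

```text
time: 38.75
tool_pos: [0.6616, 0.1812, 0.1091]
ee_rot: [-1.176, 1.524, -1.253]
wrist_force: [0.8, 0.5, 0.3]
width: 0.0007
```

```bash
cat > fin2.py <<'E'
from h import *
o,R=rep();print('EY',((o['tool_pos']-T)@EY).round(4),'EX',((o['tool_pos']-T)@EX).round(4))
a=snap('scene');g=cv2.cvtColor(a['image'],cv2.COLOR_RGB2GRAY)
for r in range(172,214,2): print(r,''.join('%X'%(int(v)//16) for v in g[r,190:250]))
print(proj(a,o['tool_pos']))
E
python3 fin2.py
```

```text
t 38.75 q [0.21, 0.412, 1.121, -0.047, 1.604, -1.285] tcp [0.6616, 0.1812, 0.1091] w 0.0007 F [0.8, 0.5, 0.3] M [0.05, -0.08, -0.05]
[[0.015, 0.078, 0.997], [-0.044, 0.996, -0.077], [-0.999, -0.043, 0.018]]
tilt along bath x 1.0 deg, along bath y -2.5 jaw y angle in face 1.588 axis err 24.1
EY 0.1464 EX -0.0019
172 777777776676777777777777777777777889ABCCDCCBABBBAACCCDDCDDDD
174 777677778AB87777777789AAAAAAAAABBBBCDDCCDDDDDBAABDDDDDDDDDDD
176 777667789BB97777777779BBBBBBBBBBCDDCCDDDEDDDDDDDBABCDDEDDDDD
178 988777779BB98777777678BBBBBBBCCDCCDDDEDCA889ADEEEDCBACDEEDDD
180 BBBBBA99BBBA8777777678ABBBCCDCCDDDEDCA87788888ABDEEDDCAACDEE
182 BBBBBBBBBBBB8777777678ACDDDDDDDDDCA87778888888888ACDEEDDBABC
184 BBBBBBBBBBBB9777777678BCCCCDDDDCB9877888888888888888BDDEEDDA
186 BBBBBBBBBBBBA877777778ACDDDDDDDDEDCB9888888888888888889ADDDD
188 BBBBBBBBBBBBA8777777679CDDDDDDDDDDDEDCB988888888888888ACDDDC
190 BBBBBBBBBBCCC9777777779CDDDDDDDDDDDDDDEDCA988888888ACDDDCCBC
192 BBBBBBBBCDDDC97777777777ACDDDDDDDDDDDDDDEDDCA8889BCDDDCBBCCB
194 BBBBBBCAABBBCCA777777754469BCDDDDDDDDDDDDDDDDCBCDDDCBBCDDA87
196 BBBBA879CDDDCBB965555544444469CCDDDDDDDDDDDDDDDDDCBBDCA98666
198 BBBB878778ADEEDCBA86444444444459CDDDDDDDDDDDDDCBABCCA8776668
200 BBB988888888ACDEEDCA97544444447BDDDDDDDDDDDCCBCDDA8777766789
202 BBA888888888888ACDDDDCB97543336ADDDDDDDDDCBABCCA877887887656
204 BB8888888888888889BDEEDCBA8657ACDDDDDDCBABDDA876457788987766
206 BA888888888888888888ACDEEDCBBCDDDDDDCBBCCB97654468889999A999
208 B9999888888888888888889ADDEDCBCDDCBABCCA876444678999999999AA
210 BBA99899888888888888888889ACDCBBBBDCB97775457789999999999999
212 BBBB8689998888888888888888789A9BCCA876675679999999999999ACB9
[208.89469925 201.81326181]
```

{"fn": "carry_out", "kwargs": {"targets": [[1,0.4,0,0,0],[1,0.4,0,0,0],[1,0.3,0,0,0],[1,0,0,0,0],[1,0,0,0,0]]}}

```text
time: 39.3
tool_pos: [0.6611, 0.1809, 0.0968]
ee_rot: [-1.221, 1.524, -1.298]
wrist_force: [0.3, 0.2, -0.5]
width: 0.0003
```

```bash
python3 fin2.py | sed -n '1,5p;12,22p'
```

```text
t 39.3 q [0.21, 0.417, 1.138, -0.047, 1.584, -1.284] tcp [0.6611, 0.1809, 0.0968] w 0.0003 F [0.3, 0.2, -0.5] M [0.05, -0.19, -0.06]
[[0.013, 0.077, 0.997], [-0.045, 0.996, -0.077], [-0.999, -0.044, 0.016]]
tilt along bath x 0.9 deg, along bath y -2.5 jaw y angle in face 1.589 axis err 24.2
EY 0.146 EX -0.0076
172 333333455666677655543446777777777889ABCCDCCBABBBAACCCDDCDDDD
186 BBBBBBBBBBBBA877777767ACDDDDDDDDEDCB9888888888888888889ADDDD
188 BBBBBBBBBBBBA8777777679CDDDDDDDDDDEEDCB988888888888888ACDDDC
190 BBBBBBBBBBCCC9777777778BDDDDDDDDDDDDDDDDCA988888888ACDDDCCBC
192 BBBBBBBBCDDDC97777776777ACDDDDDDDDDDDDDDEDDCA8889ACDDDCBBCCB
194 BBBBBBCAABBBCB8777777776468BCDDDDDDDDDDDDDDDDCBBDDDCBBBDDA87
196 BBBBA879CDDDDB8777777775434469CCDDDDDDDDDDDDDDDDDCBBDDA98666
198 BBBB878788ADEECB9877766444444459CDDDDDDDDDDDDDCBABCCA8776568
200 BBB988888888ACDEDDCA98544344347BDDDDDDDDDDDCCBCDDA8777766789
202 BBA888888888888ACDDDDCB96544336ADDDDDDDDDCBABCBA777777887656
204 BA8788888888888889BDEEDCBA8657ACDDDDDDCBABDDA876457888887766
206 BA888888888888888888ACDEEDCBBCDDDDDDCBBCCB97754468889999A999
```

{"fn": "carry_out", "kwargs": {"targets": [[1,0.3,0,0.2,0],[1,0,0,0,0],[1,0.03,-0.8,0,0],[1,0.03,-0.8,0,0],[1,0.03,-0.8,0,0],[1,0.03,-0.8,0,0]]}}

```text
time: 39.95
tool_pos: [0.6606, 0.1483, 0.094]
ee_rot: [-1.215, 1.525, -1.292]
wrist_force: [0.3, 2.1, -1.4]
width: 0.0006
```

```bash
python3 fin2.py | sed -n '1,5p;10,23p'
```

```text
t 39.95 q [0.162, 0.397, 1.17, -0.046, 1.569, -1.331] tcp [0.6606, 0.1483, 0.094] w 0.0006 F [0.3, 2.1, -1.4] M [0.57, -0.2, -0.01]
[[0.013, 0.077, 0.997], [-0.044, 0.996, -0.077], [-0.999, -0.043, 0.016]]
tilt along bath x 0.9 deg, along bath y -2.5 jaw y angle in face 1.589 axis err 24.2
EY 0.1135 EX -0.0069
172 777777777777777766567777777777777889ABCCCCCBABBBAACCCDDCDDDD
182 BBBBBBBBBBBBBBBBBBA877777767ACDDDCA87778888888888ACDEEDDBABC
184 BBBBBBBBBBBBBBBBBBB877777767ACDDDDCB9888888888888888ADDEEDDA
186 BBBBBBBBBBBBBBBBCCCA777777779CDDDDDDDCB9888888888888889ADDDD
188 BBBBBBBBBBBBBCCDDCCA877777678BDDDDDDDDDDCB988888888888ACDDDC
190 BBBBBBBBBBCCDDCBBCDB8777776777ACDDDDDDDDDDCBA888888ACDDDCCBC
192 BBBBBBBBCDDDCCDDCBBB8777777775457ACDDDDDDDDDDDB99BCDDDCBBCCB
194 BBBBBBCAABCDDDDDCDDCA988777664344469CDDDDDDDDDDDDDDCBBCDDA87
196 BBBBA879CDDDDCDDDDDDDDCB986444444337BDDDDDDDDDDDDCBBDDA98666
198 BBBB878778ADEEDDDDDDDDDDCBA865444349CDDDDDDDDDCBABCCA8776668
200 BBB988888888ACDDDDDDDDDDDDDCBA754469CDDDDDDCCBCDDA8777766789
202 BBA888888888888ACDDDDDDDDDDDDDCA9ACDDDDDDCBABCBA777877887556
204 BA8788888888888889BDDDDDDDDDDDDDCBCDDDCBABDDA876457788987666
206 BA888888888888888888ACDDDDDDDDDCDDDDCBBCCB9765446888999AA999
208 B9999888888888888888889ADDDDDDDDDCBABCCA87644467899999999999
```

{"fn": "carry_out", "kwargs": {"targets": [[1,0.04,-1,0,0],[1,0.04,-1,0,0],[1,0.04,-1,0,0],[1,0.04,-1,0,0],[1,0.04,-1,0,0],[1,0.04,-0.8,0,0],[1,0,0,0,0],[1,0,0,0,0]]}}

```text
time: 40.8
tool_pos: [0.6568, 0.0898, 0.0952]
ee_rot: [-1.193, 1.523, -1.271]
wrist_force: [-0.3, 0.0, -0.1]
width: 0.0004
```

```bash
python3 fin2.py | sed -n '1,23p'
```

```text
t 40.8 q [0.077, 0.361, 1.216, -0.047, 1.553, -1.415] tcp [0.6568, 0.0898, 0.0952] w 0.0004 F [-0.3, 0.0, -0.1] M [0.08, -0.18, -0.04]
[[0.014, 0.078, 0.997], [-0.046, 0.996, -0.078], [-0.999, -0.045, 0.018]]
tilt along bath x 1.0 deg, along bath y -2.6 jaw y angle in face 1.588 axis err 24.1
EY 0.0549 EX -0.0058
172 BBBBBBBBBBBBBBBBBA987777777777777777779CCCCBABBAAACCCDDCDDDD
174 BBBBBBBBBBBBBBBBBBBBBBBAAAAAA9877777678BDDDDDBAABDDDDDDDDDDD
176 BBBBBBBBBBBBBBBBBBBBBBBBBBBBBA877777778ADDDDDDDDBABCDDEDDDDD
178 BBBBBBBBBBBBBBBBBBBBBBBBBBBBBC977777778BDDDDDDDDDDCBACDDEDDD
180 BBBBBBBBBBBBBBBBBBBBBBBBBBCCDCA87777768ADDDDDDDDDDDDDCAACDEE
182 BBBBBBBBBBBBBBBBBBBBBBBCCDCCDCB877777777ACCDDDDDDDDDDDDDBABC
184 BBBBBBBBBBBBBBBBBBBBCDDCCCDCBCB877777776457ACDDDDDDDDDDDDDDA
186 BBBBBBBBBBBBBBBBCCCDCCCDDDDDCCB988777775444458BCDDDDDDDDDDDD
188 BBBBBBBBBBBBBBCDDCCCDDDDDCDDDEEDCBA965444444359CDDDDDDDDDDDC
190 BBBBBBBBBBCCDDCBCDDDDDCDDDDDDDDDDDDCA975444447CDDDDDDDDDCCBC
192 BBBBBBBBCDDDCCDDDDDCDDDDDDDDDDDDDDDDDDCA975447ADDDDDDDCBBCCB
194 BBBBBBCAABCDDDDDCDDDDDDDDDDDDDDDDDDDEDDDCB98ACDDDDDCBBCDDA87
196 BBBBA879CDDDDCDDDDDDDDDDDDDDDDDDDDDDDDDDEEDCBDDDDCBBDCA97666
198 BBBB888788ADEEDDDDDDDDDDDDDDDDDDDDDDDDDDDDCCDDCBABCCA8776668
200 BBB988888888ACDDDDDDDDDDDDDDDDDDDDDDDDDCDDDCCBCDDA8787766789
202 BBA888888888888ACDDDDDDDDDDDDDDDDDDDDDDDDCBABCBA777877887656
204 BA8788888888888889BDDDDDDDDDDDDDDDCCDDCBABDDA876457888887766
206 BA888888888888888888ACDDDDDDDDDCDDDDCBBCCB977644688899999999
208 B9999888888888888888889ADDDDDDDDDCBABCCA87644467899999999999
```

{"fn": "carry_out", "kwargs": {"targets": [[1,0.02,-0.4,0,0],[1,0.02,-0.4,0,0],[1,0,0,0,0],[1,0,0,0,0]]}}

```text
time: 41.25
tool_pos: [0.6559, 0.0827, 0.0947]
ee_rot: [-1.2, 1.524, -1.277]
wrist_force: [-0.4, 1.2, 0.2]
width: 0.0004
```

{"fn": "carry_out", "kwargs": {"targets": [[1,0.01,-0.25,0,0],[1,0.01,-0.25,0,0],[1,0,0,0,0],[1,0,0,0,0]]}}

```text
time: 41.65
tool_pos: [0.6556, 0.0789, 0.0947]
ee_rot: [-1.183, 1.526, -1.26]
wrist_force: [0.8, 4.4, 1.0]
width: 0.0005
```

{"fn": "carry_out", "kwargs": {"targets": [[1,0.01,-0.2,0,0],[1,0,0,0,0],[1,0,0,0,0]]}}

```text
time: 41.95
tool_pos: [0.6556, 0.0789, 0.0948]
ee_rot: [-1.147, 1.528, -1.222]
wrist_force: [1.6, 8.4, 1.3]
width: 0.0003
```

{"fn": "carry_out", "kwargs": {"targets": [[1,0,0.8,0,0],[1,0,0.7,0,0],[1,-3,0,0,0],[1,-4,0,0,0],[1,-4,0,0,0],[1,-4,0,-3,0],[1,0,0,-4,0],[1,0,0,-4,0],[1,0,0,-4,0],[1,0,0,0,0],[1,0,0,0,0]]}}

```text
time: 43.05
tool_pos: [0.5045, 0.1086, 0.2414]
ee_rot: [-1.198, 1.523, -1.276]
wrist_force: [0.9, 0.0, -0.2]
width: 0.0003
```

Run:
```python
from h import *
o,R=rep()
a=snap('scene','sf.png');b=snap('top','tf.png')
def dark(s,x0,y0,x1,y1,t=75):
    g=cv2.cvtColor(s['image'],cv2.COLOR_RGB2GRAY)[y0:y1,x0:x1];n,l,st_,ce=cv2.connectedComponentsWithStats((g<t).astype(np.uint8))
    k=1+np.argmax(st_[1:,4]);print(st_[k]);return ce[k]+[x0,y0]
A=dark(a,220,178,242,198);B=dark(b,222,138,252,166);P,e=tri(a,A,b,B);print('fin',A,B,P.round(4),e,'EY',((P-T)@EY).round(4),'q',((P-T)@EY-.028).round(4))
# compare bystander areas & block with earlier images
p=cv2.imread('pics/a.png')[...,::-1].astype(int);d=np.abs(a['image'].astype(int)-p).max(2)
for n,(u,v) in dict(vial=(195,257),dropper=(301,201),timer=(321,168)).items(): print(n,'mean diff',d[v-8:v+8,u-4:u+5].mean().round(1))
s9=cv2.imread('pics/s9.png')[...,::-1].astype(int);d9=np.abs(a['image'].astype(int)-s9).max(2);print('block/rod since release',d9[150:185,272:296].mean().round(1))
```

```text
t 43.05 q [0.137, 0.005, 1.341, -0.049, 1.788, -1.367] tcp [0.5045, 0.1086, 0.2414] w 0.0003 F [0.9, 0.0, -0.2] M [0.05, -0.1, 0.01]
[[0.014, 0.078, 0.997], [-0.046, 0.996, -0.077], [-0.999, -0.045, 0.017]]
tilt along bath x 1.0 deg, along bath y -2.6 jaw y angle in face 1.589 axis err 24.1
[ 5  2 12 12 67]
[ 11   6   6  19 113]
fin [230.76119403 185.20895522] [235.47787611 152.92035398] [0.6533 0.0619 0.1128] 0.0014351782624701763 EY 0.0268 q -0.0012
vial mean diff 1.0
dropper mean diff 1.2
timer mean diff 1.3
block/rod since release 1.2
```

```bash
python3 -c "
from h import *
print(robot.close_job());st()"
```

```text
the job is handed in; nothing more can be done
None
the job is handed in; nothing more can be done
```

The job is handed in at about 43 s. The end state looks right, but the block was not set down gently: it fell into the tray.

**What I did**
- **Tilting the tool:** the moves have no tilt command. I leaned the tool by pushing it past the arm's reach limit while it held the rod, which follows the interface's rule for poses out of reach. I straightened it again later at the inner limit.
- **Lifting the block:** I put the pin through the slot, seated the collar at about 10 N, turned it about 82° clockwise and drew the block straight out. It hung on the rod with about 5 N at the wrist.
- **The drop:** over the tray the block came off the rod, probably because it swung round until the pin lined up with the slot again. It fell roughly 9 cm from the rod while the rod was still gripped, and landed upright on the tray floor.
- **Afterwards:** I put the rod back through the slot until its collar rested on the block, let go without turning it again (it is in but not locked), and pushed the cover shut. My first push passed over the fin because the closed fingers end higher than the reported tool point. I lowered them and repeated it.

**Last checks**

| Check | Result |
|---|---|
| Block position from tray middle | about -29 mm in x (limit 45), +38 mm in y (limit 80) |
| Block and rod since release | images unchanged |
| Cover | at its end stop; push force rose to 8 N with no motion; fin measured at -1 mm |
| Vial, dropper bottle, timer | images unchanged |
| Robot | clear of everything |

The rod slid about 8 mm down in the fingers, judging by where it stopped the second time. No verdict was reported, so I can't say how the drop will be judged.

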